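Load the drying box, close it and start it

ROBOT

A 6-joint arm with a two-finger parallel gripper is mounted at the origin on a cart in front of the work surface, level with it; the furniture and walls round the work are solid. World frame = base frame: x ahead of the robot, y to its left, z up, the work surface at z = 0. Lengths are in m, angles in degrees, forces in N, time in s.
With the tool pointing down it reaches from about 0.35 to 0.725 m from the base axis. Payload 4.3 kg.
Tool frame: the origin (TCP) lies midway between the tips of the shut fingers; the grasp point (between the pads) lies 19 mm behind it; z points along the fingers, y is the line along which they close (so a half turn about z gives the same grasp; the last joint's range is limited). The gripper opens to 85 mm and grips with 20 to 120 N. Pads are 22 mm wide; open, the fingers measure 114 mm over their backs; the gripper's body (76 mm by 85 mm) begins 54 mm behind the grasp point. The pads swing forward as they close: fully open they stand 13 mm farther back than shut.
Start: joints at [70.113, 21.618, 4.641, 73.018, 0, 83.68], TCP at [0.135, 0.559, 0.231] pointing down, gripper open.
Joint ranges: [-156.06, 156.06], [-48.1, 94.91], [-58.44, 69.94], [-101.28, 121.22], [-78.64, 73.56], [-180, 180]. Speed limits (degrees/s): [147.25, 147.25, 180, 180, 180, 180].

INTERFACE

Orientations are given as a 3x3 rotation matrix whose columns are the frame's x, y, z axes.
In Python, from rig import read_state, capture, get_calibration, close_job gives the robot as it stands.
- The arm moves only by the tool carry_out, never from a script. Its argument "moves" is a list of rows, each a list of 4 numbers: the shift along the tool's x, y, z normalised to -1 to 1, where 1 is 3 cm, then the turn about the tool's z normalised to -1 to 1, where 1 is 0.1 rad. In form: [[x, y, z, roll], ...]. A call has exactly 5 rows; each row shifts and turns the commanded pose from where the row before left it, along the tool's axes as they then stand; what a row does not reach is not made up. A row lasts 1/8 s, in which the tool goes at most 62.5 mm and 10.7 degrees, less where a joint would pass 70% of its speed; a pose out of reach is approached as far as the arm can. A call with a number of a shift or a turn outside -1 to 1 is refused whole. A call with a gripper value outside its range is refused whole. "hand" is the opening, from -1 (shut) to 1 (fully open), set as the call begins (left out, the last holds). The fingers move at their own pace and stop on an object; "newtons" is the grip in N (left out, the last holds). Time passes only in rows, so rows that do not move let the fingers close, or fill a call up. It gives the time, the measured TCP pose, the force, the opening and the grip force at its end, in the units of the state.
- read_state(): the state, without advancing time (a new reading comes with each control period).
- capture(name): name is "scene" or "top"; returns the picture (400x640x3 uint8, blue, green, red); there is no depth.
- get_calibration(name): a dict with "intrinsics" (3x3 intrinsics, pixels), "world_to_cam" (4x4, takes a point from world to camera coordinates). Camera axes: x right, y up, looking along -z (the intrinsics and any distortion apply to the point x, -y, -z); pixel columns grow to the right and rows downward; lengths in m; the calibration is good to about 2 mm. A picture is of the moment at which its call begins. get_calibration takes no time and is no camera call.
- close_job(): hands the job in; it is judged then, once.
The state is a dict: "t": time; "joints": joint angles; "dq": joint speeds; "joint_efforts": joint torques, N m; "ee_pos": TCP position; "tool_rot": TCP orientation; "force": force on the tool from outside, world axes, zero at the start; "ft_torque": the same for the moment, N m; "width": finger opening in m; "gripper_force": force on a finger pad.
Only numpy, scipy, OpenCV 4.12 (cv2) and the standard library are available. Lean on these libraries where they do the work, as an engineer would, in place of code of your own. Each camera call takes 0.05 s, during which the arm holds its last target. There are 200 camera calls.

TASK

Lift the lid off the blue drying box by its knob and set it down flat, knob up, on the bench beside the box. Lay every wooden offcut that lies on the bench to the right of the box into it, put the lid back on fully home, then push the recessed green start button right in with the screwdriver's blade and lay the screwdriver back on its green mat. Leave the other things where they are.

Things in the scene. Friction and masses are not known exactly. Their poses are not given: they have to be found in the camera images.
- dryer: blue open-topped drying box, fixed to the bench, 156 (x) x 276 (y) x 80 mm high; origin at the centre of its underside; its front with the black control panel and the button looks to its -x. Inside it is 140 (x) x 260 (y) mm, floor 18 mm and rim 80 mm above the origin; walls 8 mm. It has no catch: the lid just lies on it. The bench to its left and nearer the robot (about x 0.33 to 0.60, y 0.25 to 0.42) is clear for the lid; the offcuts lie to its right
- lid: loose grey lid, 0.35 kg: a cover plate 160 (x) x 280 (y) x 6 mm above a plug 128 x 248 x 8 mm that drops into the box with 6 mm of play each way; origin at the centre of the plug's underside, z up. Seated, its origin lies 72 mm above the dryer's origin and its axes agree with the dryer's (or are turned by half a turn). Set down on the bench it stands on the plug, origin at bench height
- lid_knob (a point): centre of the lid's black knob, 35 mm above the lid's origin; the knob is a block 24 mm (lid x) x 44 mm (lid y) x 26 mm high with rounded edges, with 9 mm of room under it
- start_button (a joint): travel of the green start button in m: 0 out, 0.006 fully in; it is a spring button that returns when let go; it starts to move at about 1.2 N and is fully in at 4 N
- start_button_top (a point): centre of the button's face as it stands out at rest, on the front panel, 45 mm above the bench; the button is pushed along the dryer's +x (level). The cap is 16 mm across and sits in an aluminium guard ring of 24 mm bore and 34 mm outside whose mouth is 6 mm in front of the face, so that fingers do not reach it
- screwdriver: screwdriver 216 mm long, lying on the green mat; origin at mid-length on its surface, underneath at the start; its centre line is 12 mm from there along its own z (it can roll over); y along its length: red handle, 24 mm thick, from y = +12 to +108 mm, steel blade 6 mm thick from y = +12 to its end; the solid end of the blade is at y = -98 mm (the last 10 mm of thin tip are not solid)
- mat: thin green rectangular mat fixed to the bench, 120 (x) x 280 (y) x 3 mm; origin at the centre of its underside; the screwdriver's place
- blank_a: pale wooden offcut, a 45 x 107 x 45 mm block along its x, y and z, the same pale wood as the others; origin at the centre of its underside; y is its long axis; may be absent
- blank_b: pale wooden offcut, a 45 x 107 x 45 mm block along its x, y and z, the same pale wood as the others; origin at the centre of its underside; y is its long axis; may be absent
- blank_c: pale wooden offcut, a 50 x 84 x 32 mm block along its x, y and z, the same pale wood as the others; origin at the centre of its underside; y is its long axis; may be absent
- blank_d: pale wooden offcut, a 50 x 84 x 32 mm block along its x, y and z, the same pale wood as the others; origin at the centre of its underside; y is its long axis; may be absent
- pencil: flat red pencil, 151 mm long, lying on the bench; leave alone
- wax_tin: flat round tin with a dark green lid, 68 mm across, 26 mm high; leave alone
- tape_measure: yellow and black tape measure, 32 x 76 x 58 mm high; leave alone
- whetstone: dark grey whetstone, 45 x 105 x 22 mm; leave alone
Mind the look-alikes: they are no part of the job. Leave any pink or purple look-alike of the blank_d alone.

How it is judged:
By the outcome, as a careful person would: the job done as asked, in the order asked, and still so for the second after the job is handed in, with the robot touching nothing.
Of blank_a, blank_b, blank_c, blank_d only 2 to 3 are there at a start; the rules pass over those that are not, and their reading is None.
At some moment in a run one of blank_a, blank_b, blank_c, blank_d may be knocked a few centimetres aside while the robot is not near it.
Once in a run the grip may slacken for a moment while it holds something.
It also fails if it takes over 210 s, if anything falls off the work surface, if the arm or the gripper's body presses on something with over 40 N, if the wrist force passes 120 N, or if a joint passes its speed limit or range.

## Working session

There is one attempt and no reset: what is moved stays moved. The work goes in short steps, Python scripts to look and compute and a tool call to move; the robot and the scene stay as the last step left them, time stands still between calls to the robot, and variables do not carry over. Pictures are saved under pics/ and viewed, at most 14 in all, crops included, and the job is handed in when it is done.

Besides the shell and the picture viewer there is one more tool, called as name(argument=value, ...), one argument or row to a line, values as JSON. carry_out: Moves the arm, as the interface text tells. Its arguments: {"type":"object","properties":{"moves":{"type":"array"},"hand":{"type":"number"},"newtons":{"type":"number"}},"required":["moves"]}

```bash
ls; mkdir -p pics
python3 - <<'E'
from rig import *
import cv2,numpy as np
np.set_printoptions(precision=4,suppress=True)
for n in("scene","top"):
    im=capture(n);cv2.imwrite(f"pics/{n}0.png",im);c=get_calibration(n);print(n,c)
s=read_state();print({k:(np.round(v,3).tolist()) for k,v in s.items()})
E
```

```text
pics
scene {'intrinsics': array([[457.4191,   0.    , 325.1   ],
       [  0.    , 457.4191, 195.402 ],
       [  0.    ,   0.    ,   1.    ]]), 'world_to_cam': array([[ 0.5821, -0.813 ,  0.0106, -0.3519],
       [ 0.6139,  0.448 ,  0.6499, -0.4043],
       [-0.5332, -0.3718,  0.7599, -1.0831],
       [ 0.    ,  0.    ,  0.    ,  1.    ]])}
top {'intrinsics': array([[452.938 ,   0.    , 324.6845],
       [  0.    , 452.938 , 200.9985],
       [  0.    ,   0.    ,   1.    ]]), 'world_to_cam': array([[ 0.0075, -1.    ,  0.0064, -0.0094],
       [ 0.9805,  0.0086,  0.1965, -0.5792],
       [-0.1965,  0.0048,  0.9805, -1.2063],
       [ 0.    ,  0.    ,  0.    ,  1.    ]])}
{'t': 0.1, 'joints': [70.112, 21.658, 4.569, 73.018, -0.001, 83.68], 'dq': [-0.101, -0.178, 0.252, 0.037, 0.03, -0.075], 'joint_efforts': [0.001, -46.469, 27.058, 0.012, -0.0, -0.0], 'ee_pos': [0.135, 0.558, 0.23], 'tool_rot': [[-0.972, 0.235, -0.001], [0.235, 0.972, -0.002], [0.0, -0.002, -1.0]], 'force': [0.493, -0.235, -0.461], 'ft_torque': [0.027, -0.021, -0.001], 'gripper_force': 0.0, 'width': 0.086}
```

View pics/scene0.png

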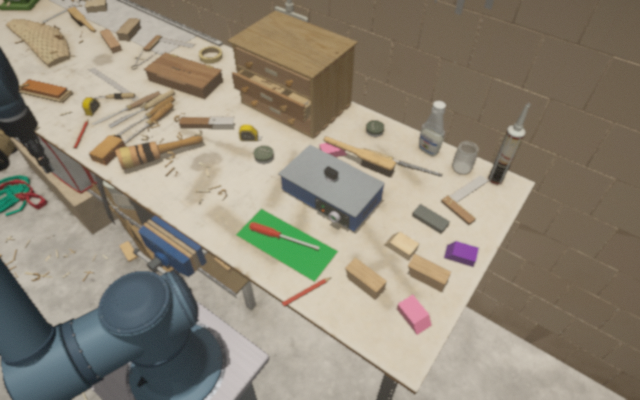

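View pics/top0.png

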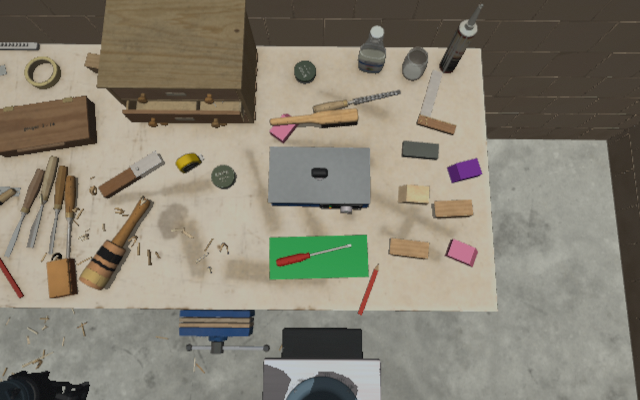

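The top view shows the dryer and lid at about (320,178), with the knob at (319,172) and the button guard at (347,209). The mat and screwdriver are at (318,257).

- **Pale wood candidates:** (409,248), (453,208) and (414,193). All three lie to the right of the box.
- **Look-alikes to leave alone:** pink at (461,252) and purple at (464,170), because of their colour. The pink one behind the box at (284,128) also stays.

I'll confirm this in a crop.

```bash
cat > h.py <<'E'
from rig import *
import cv2,numpy as np
np.set_printoptions(precision=4,suppress=True)
def ray(n,px):
    c=get_calibration(n);K=c["intrinsics"];M=c["world_to_cam"]
    d=np.linalg.inv(K)@np.array([px[0],px[1],1.]);d=np.array([d[0],-d[1],-d[2]])
    R=M[:3,:3];return -R.T@M[:3,3],R.T@d
def onz(n,px,z):
    o,d=ray(n,px);return (o+d*(z-o[2])/d[2])[:2]
def proj(n,p):
    c=get_calibration(n);M=c["world_to_cam"];q=M[:3,:3]@np.array(p)+M[:3,3];q=c["intrinsics"]@np.array([q[0],-q[1],-q[2]]);return q[:2]/q[2]
def st():
    s=read_state();r=np.array(s["tool_rot"]);print("t",round(s["t"],2),"p",np.round(s["ee_pos"],4),"xang",round(np.degrees(np.arctan2(r[1,0],r[0,0])),2),"w",round(s["width"],4),"gf",round(s["gripper_force"],1),"F",np.round(s["force"],1));return s
def to(p,ang=None):
    """remaining travel in tool units to world p and x-axis angle"""
    s=st();r=np.array(s["tool_rot"]);d=r.T@(np.array(p)-s["ee_pos"]);print("delta units",np.round(d/.03,2))
    a=np.degrees(np.arctan2(r[1,0],r[0,0]))
    if ang is not None:
        da=(ang-a+90)%180-90;print("roll units (tool z down: + is cw)",round(-np.radians(da)/.1,2),"deg",round(da,1))
def blobs(im,lo,hi,roi,amin=40):
    hsv=cv2.cvtColor(im,cv2.COLOR_BGR2HSV);m=cv2.inRange(hsv,lo,hi);k=np.zeros_like(m);x0,y0,x1,y1=roi;k[y0:y1,x0:x1]=255
    cs,_=cv2.findContours(m&k,cv2.RETR_EXTERNAL,cv2.CHAIN_APPROX_NONE);return [c for c in cs if cv2.contourArea(c)>amin]
E
python3 - <<'E'
from h import *
t=cv2.imread("pics/top0.png");s=cv2.imread("pics/scene0.png")
a=cv2.resize(t[130:290,240:500],None,fx=3,fy=3,interpolation=3)[:, :780]
b=cv2.resize(s[130:350,220:490],None,fx=2.9,fy=2.6,interpolation=3)
cv2.imwrite("pics/c1.png",a);cv2.imwrite("pics/c2.png",b)
def rect(c,n,z):
    p=np.array([onz(n,q[0],z) for q in c],np.float32);return cv2.minAreaRect(p)
for nm,lo,hi,z,roi in[("green mat",(45,150,60),(75,255,255),.003,(240,220,400,300)),("lid grey",(95,20,90),(130,110,200),.086,(250,130,390,212)),("red",(0,150,80),(8,255,255),.015,(250,230,365,280)),("knob",(0,0,0),(180,255,60),.107,(300,160,335,185)),("btn",(40,120,40),(80,255,255),.045,(330,200,365,220))]:
    for c in blobs(t,lo,hi,roi,8): print(nm,cv2.boundingRect(c),rect(c,"top",z))
for q in[(409,248),(453,208),(414,193)]:print(q,t[q[1],q[0]],cv2.cvtColor(t,cv2.COLOR_BGR2HSV)[q[1],q[0]],onz("top",q,.045))
print("bench",cv2.cvtColor(t,cv2.COLOR_BGR2HSV)[225,405])
for q in [(224,176),(187,162)]:print(onz("top",q,.03))
E
```

```text
green mat (270, 235, 98, 44) ((0.4289606511592865, 0.011327788233757019), (0.1161569356918335, 0.27624621987342834), 2.0730197429656982)
red (277, 253, 33, 13) ((0.42123425006866455, 0.08302587270736694), (0.02106047049164772, 0.0936066210269928), 13.647378921508789)
knob (312, 168, 16, 10) ((0.6480920910835266, 0.010249261744320393), (0.025219710543751717, 0.04074520617723465), 0.5247244834899902)
(409, 248) [100 136 166] [ 16 101 166] [ 0.4513 -0.2388]
(453, 208) [ 97 134 163] [ 17 103 163] [ 0.5649 -0.366 ]
(414, 193) [137 174 190] [ 21  71 190] [ 0.6071 -0.2575]
bench [ 18  60 158]
[0.6557 0.2857]
[0.6965 0.3949]
```

View pics/c1.png

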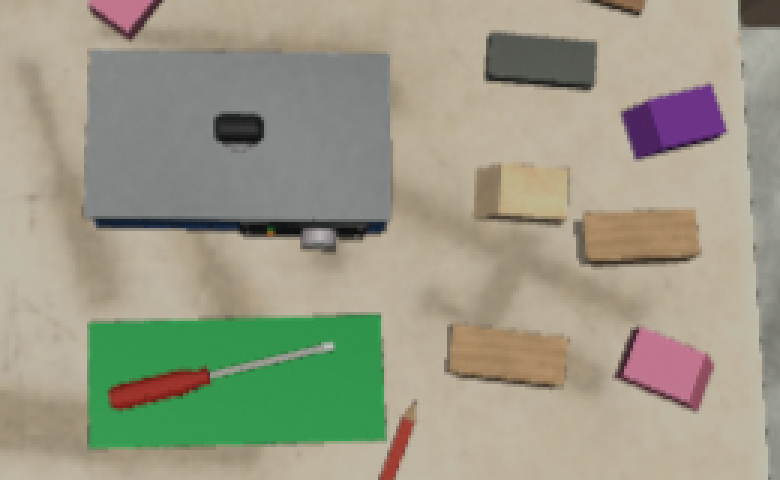

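View pics/c2.png

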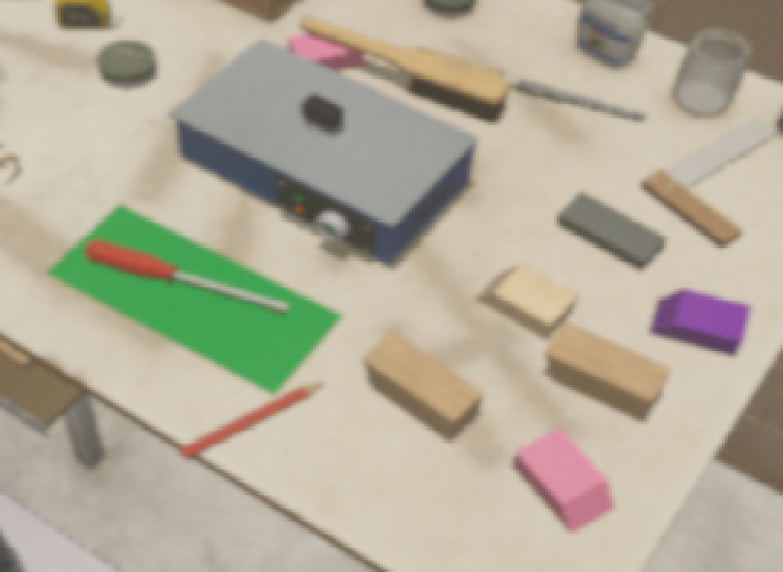

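The crops confirm it. There are two brown-wood 107 mm blocks (c1 crop at (508,354) and (640,236)) and one paler wood wedge-ended block (c1 at (520,192), about 84 mm on the bench). All three are wood, so all three go in. The pink, purple and whetstone pieces stay where they are.

Run:
```python
from h import *
t=cv2.imread("pics/top0.png");hs=cv2.cvtColor(t,cv2.COLOR_BGR2HSV)
print("lid hsv",hs[185,300],hs[160,350])
def rect(c,n,z):
    p=np.array([onz(n,q[0],z) for q in c],np.float32);return cv2.minAreaRect(p)
for nm,lo,hi,z,roi in[("lid",(90,0,90),(140,60,200),.086,(255,140,385,208)),("brown",(8,80,120),(25,255,255),.045,(380,195,480,265)),("yellow",(12,40,172),(30,255,255),.032,(395,180,435,208)),("steel",(90,0,130),(140,60,255),.045,(330,203,365,216)),("shaft",(0,0,120),(180,60,255),.015,(305,238,360,265))]:
    for c in blobs(t,lo,hi,roi,15): print(nm,cv2.boundingRect(c),rect(c,"top",z))
# lid corners by eye from crop (px centres)
for q in[(90,50),(389,53),(392,222),(85,218)]:print(onz("top",(q[0]/3+240,q[1]/3+130),.086))
# ring in scene crop approx (332,224)
q=(332/2.9+220,224/2.6+130);o,d=ray("scene",q)
for x in(.54,.55,.56,.57): print("ring ray",o+d*(x-o[0])/d[0])
to([.648,.01,.17],90)
```

```text
lid hsv [ 90   6 134] [ 83   8 132]
brown (389, 238, 40, 21) ((0.45193642377853394, -0.23833289742469788), (0.10703513771295547, 0.04547804966568947), 83.8856430053711)
brown (434, 200, 39, 17) ((0.5652304887771606, -0.36648133397102356), (0.04424602910876274, 0.10570356249809265), 3.2732865810394287)
brown (399, 195, 10, 7) ((0.5923822522163391, -0.22711782157421112), (0.01731201447546482, 0.025434080511331558), 0.5039311051368713)
yellow (395, 180, 40, 28) ((0.6087711453437805, -0.2621861696243286), (0.07906460762023926, 0.11434662342071533), 0.4988495707511902)
shaft (310, 244, 41, 12) ((0.4468802809715271, -0.021442178636789322), (0.00819067470729351, 0.1172938272356987), 15.263578414916992)
[0.7269 0.1493]
[ 0.7266 -0.129 ]
[ 0.5663 -0.1298]
[0.5676 0.1488]
ring ray [ 0.54   -0.0776  0.0758]
ring ray [ 0.55   -0.0711  0.0605]
ring ray [ 0.56   -0.0646  0.0453]
ring ray [ 0.57   -0.0582  0.03  ]
t 0.1 p [0.1347 0.5584 0.2304] xang 166.43 w 0.0856 gf 0.0 F [ 0.5 -0.2 -0.5]
delta units [-20.92 -13.75   2.04]
roll units (tool z down: + is cw) 13.34 deg -76.4
```

carry_out(
  moves=[
    [0, 0, 0, 1],
    [0, 0, 0, 1],
    [0, 0, 0, 1],
    [0, 0, 0, 1],
    [0, 0, 0, 1],
  ],
  hand=1,
)

```text
t: 0.72
ee_pos: [0.1348, 0.5586, 0.2307]
tool_rot: [[-0.738, 0.674, -0.0], [0.674, 0.738, -0.001], [-0.0, -0.001, -1.0]]
force: [-0.1, 0.0, 0.2]
width: 0.0855
gripper_force: 0.0
```

carry_out(
  moves=[
    [0, 0, 0, 1],
    [0, 0, 0, 1],
    [0, 0, 0, 1],
    [0, 0, 0, 1],
    [0, 0, 0, 1],
  ],
)

```text
t: 1.35
ee_pos: [0.1348, 0.5586, 0.2307]
tool_rot: [[-0.325, 0.946, -0.0], [0.946, 0.325, -0.001], [-0.001, -0.001, -1.0]]
force: [-0.2, 0.4, -0.0]
width: 0.0854
gripper_force: 0.0
```

carry_out(
  moves=[
    [0, 0, 0, 1],
    [0, 0, 0, 1],
    [0, 0, 0, 1],
    [0, 0, 0, 0.34],
    [0, 0, 0, 0],
  ],
)

```text
t: 1.98
ee_pos: [0.1349, 0.5588, 0.231]
tool_rot: [[-0.001, 1.0, -0.0], [1.0, 0.001, -0.001], [-0.001, -0.0, -1.0]]
force: [-0.2, -0.5, -0.1]
width: 0.0857
gripper_force: 0.0
```

carry_out(
  moves=[
    [-0.9, 0.85, 0, 0],
    [-0.9, 0.85, 0, 0],
    [-0.9, 0.85, 0, 0],
    [-0.9, 0.85, 0, 0],
    [-0.9, 0.85, 0, 0],
  ],
)

```text
t: 2.6
ee_pos: [0.2631, 0.4231, 0.2313]
tool_rot: [[-0.001, 1.0, 0.0], [1.0, 0.001, 0.0], [0.0, 0.0, -1.0]]
force: [-0.2, 0.6, 0.9]
width: 0.0854
gripper_force: 0.0
```

carry_out(
  moves=[
    [-0.9, 0.85, 0, 0],
    [-0.9, 0.85, 0, 0],
    [-0.9, 0.85, 0, 0],
    [-0.9, 0.85, 0, 0],
    [-0.9, 0.85, 0, 0],
  ],
)

```text
t: 3.22
ee_pos: [0.3906, 0.288, 0.2314]
tool_rot: [[-0.001, 1.0, 0.0], [1.0, 0.001, 0.0], [0.0, 0.0, -1.0]]
force: [-0.2, 2.0, -0.4]
width: 0.0849
gripper_force: 0.0
```

carry_out(
  moves=[
    [-0.9, 0.85, 0.1, 0],
    [-0.9, 0.85, 0.1, 0],
    [-0.9, 0.85, 0.1, 0],
    [-0.9, 0.85, 0.1, 0],
    [-0.9, 0.85, 0.1, 0],
  ],
)

```text
t: 3.85
ee_pos: [0.5181, 0.153, 0.2162]
tool_rot: [[-0.001, 1.0, 0.0], [1.0, 0.001, 0.0], [0.0, 0.0, -1.0]]
force: [0.4, 0.8, -0.3]
width: 0.0851
gripper_force: 0.0
```

carry_out(
  moves=[
    [-0.9, 0.85, 0.2, 0],
    [-0.9, 0.85, 0.2, 0],
    [-0.9, 0.85, 0.2, 0],
    [-0.9, 0.85, 0.2, 0],
    [-0.3, 0.1, 0.2, 0],
  ],
)

```text
t: 4.47
ee_pos: [0.6236, 0.0354, 0.1855]
tool_rot: [[0.001, 1.0, 0.0], [1.0, -0.001, 0.0], [0.0, 0.0, -1.0]]
force: [-1.0, 0.5, -0.7]
width: 0.0853
gripper_force: 0.0
```

Run:
```python
from h import *
to([.647,.01,.091],90)
```

```text
t 4.47 p [0.6236 0.0354 0.1855] xang 89.93 w 0.0853 gf 0.0 F [-1.   0.5 -0.7]
delta units [-0.85  0.78  3.15]
roll units (tool z down: + is cw) -0.01 deg 0.1
```

carry_out(
  moves=[
    [-0.85, 0.78, 0, 0],
    [0, 0, 0.8, 0],
    [0, 0, 0.8, 0],
    [0, 0, 0.8, 0],
    [0, 0, 0.75, 0],
  ],
)

```text
t: 5.1
ee_pos: [0.6447, 0.0123, 0.0909]
tool_rot: [[-0.001, 1.0, -0.001], [1.0, 0.001, 0.001], [0.001, -0.001, -1.0]]
force: [0.1, 0.1, -1.0]
width: 0.0856
gripper_force: 0.0
```

carry_out(
  moves=[
    [0, 0, 0, 0],
    [0, 0, 0, 0],
    [0, 0, 0, 0],
    [0, 0, 0, 0],
    [0, 0, 0, 0],
  ],
  hand=-1,
  newtons=80,
)

```text
t: 5.72
ee_pos: [0.6471, 0.0115, 0.0936]
tool_rot: [[-0.0, 1.0, 0.003], [1.0, 0.0, 0.0], [0.0, 0.003, -1.0]]
force: [-0.6, 1.4, 6.1]
width: 0.0224
gripper_force: 79.6
```

carry_out(
  moves=[
    [0, 0, 0, 0],
    [0, 0, 0, 0],
    [0, 0, 0, 0],
    [0, 0, 0, 0],
    [0, 0, -0.3, 0],
  ],
)

```text
t: 6.35
ee_pos: [0.6449, 0.0115, 0.1001]
tool_rot: [[0.0, 1.0, -0.002], [1.0, -0.0, 0.0], [0.0, -0.002, -1.0]]
force: [1.4, -0.1, -5.1]
width: 0.0227
gripper_force: 78.5
```

carry_out(
  moves=[
    [0, 0, -0.5, 0],
    [0, 0, -0.6, 0],
    [0, 0, -0.6, 0],
    [0, 0, -0.6, 0],
    [0, 0, -0.6, 0],
  ],
)

```text
t: 6.98
ee_pos: [0.6453, 0.0115, 0.1887]
tool_rot: [[-0.0, 1.0, -0.001], [1.0, 0.0, 0.0], [0.0, -0.001, -1.0]]
force: [0.5, 0.1, -4.2]
width: 0.023
gripper_force: 78.7
```

carry_out(
  moves=[
    [0.5, -0.3, 0, 0],
    [0.7, -0.4, 0, 0],
    [0.7, -0.43, 0, 0],
    [0.7, -0.43, 0, 0],
    [0.7, -0.43, 0, 0],
  ],
)

```text
t: 7.6
ee_pos: [0.5846, 0.1124, 0.1876]
tool_rot: [[-0.001, 1.0, -0.001], [1.0, 0.001, 0.0], [0.0, -0.001, -1.0]]
force: [-0.8, 1.0, -4.1]
width: 0.0226
gripper_force: 78.9
```

carry_out(
  moves=[
    [0.7, -0.43, 0, 0],
    [0.7, -0.43, 0, 0],
    [0.7, -0.43, 0, 0],
    [0.7, -0.43, 0, 0],
    [0.7, -0.43, 0, 0],
  ],
)

```text
t: 8.22
ee_pos: [0.5204, 0.217, 0.1879]
tool_rot: [[-0.0, 1.0, 0.0], [1.0, 0.0, 0.0], [0.0, 0.0, -1.0]]
force: [0.5, 0.5, -2.9]
width: 0.0227
gripper_force: 78.9
```

carry_out(
  moves=[
    [0.7, -0.43, 0, 0],
    [0.7, -0.43, 0, 0],
    [0.7, -0.43, 0, 0],
    [0.7, -0.43, 0, 0],
    [0.5, -0.3, 0, 0],
  ],
)

```text
t: 8.85
ee_pos: [0.4596, 0.3158, 0.1879]
tool_rot: [[-0.001, 1.0, 0.0], [1.0, 0.001, 0.0], [0.0, 0.0, -1.0]]
force: [0.4, 0.2, -3.5]
width: 0.0226
gripper_force: 78.9
```

Run:
```python
from h import *
to([.46,.32,.022],90)
im=capture("top");cv2.imwrite("pics/t1.png",im)
```

```text
t 8.85 p [0.4596 0.3158 0.1879] xang 90.07 w 0.0226 gf 78.9 F [ 0.4  0.2 -3.5]
delta units [0.14 0.01 5.53]
roll units (tool z down: + is cw) 0.01 deg -0.1
```

View pics/t1.png

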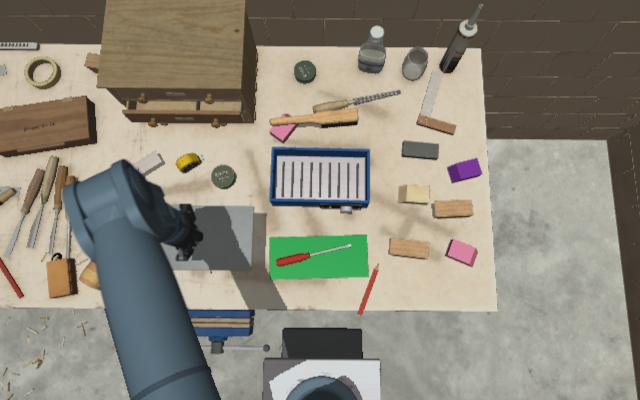

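The lid hangs level in the grip over clear bench (215,238). The box is open at (320,177), and the offcuts have not moved. Now I'll lower the lid.

carry_out(
  moves=[
    [0, 0, 0.9, 0],
    [0, 0, 1, 0],
    [0, 0, 1, 0],
    [0, 0, 1, 0],
    [0, 0, 0.8, 0],
  ],
)

```text
t: 9.52
ee_pos: [0.4606, 0.3141, 0.0456]
tool_rot: [[0.0, 1.0, -0.0], [1.0, -0.0, -0.001], [-0.001, -0.0, -1.0]]
force: [-0.2, -0.7, -3.5]
width: 0.0226
gripper_force: 79.0
```

carry_out(
  moves=[
    [0, 0, 0.4, 0],
    [0, 0, 0.2, 0],
    [0, 0, 0.12, 0],
    [0, 0, 0.1, 0],
    [0, 0, 0, 0],
  ],
)

```text
t: 10.15
ee_pos: [0.4612, 0.3146, 0.0225]
tool_rot: [[0.0, 1.0, 0.001], [1.0, -0.0, 0.0], [0.0, 0.001, -1.0]]
force: [0.2, -0.1, -3.6]
width: 0.0227
gripper_force: 78.8
```

carry_out(
  moves=[
    [0, 0, 0.05, 0],
    [0, 0, 0.05, 0],
    [0, 0, 0, 0],
    [0, 0, 0, 0],
    [0, 0, 0, 0],
  ],
)

```text
t: 10.78
ee_pos: [0.4614, 0.3148, 0.0215]
tool_rot: [[-0.0, 1.0, 0.002], [1.0, 0.0, 0.001], [0.001, 0.002, -1.0]]
force: [-4.8, -1.9, 11.2]
width: 0.0224
gripper_force: 81.1
```

Run:
```python
from h import *
t=cv2.imread("pics/t1.png")
def rect(c,n,z):
    p=np.array([onz(n,q[0],z) for q in c],np.float32);return cv2.minAreaRect(p)
for nm,lo,hi,z,roi in[("box",(105,120,40),(125,255,255),.08,(255,140,385,206)),("brown",(8,80,120),(25,255,255),.045,(380,195,480,265)),("yellow",(12,40,182),(30,255,255),.032,(398,180,435,208))]:
    for c in blobs(t,lo,hi,roi,100): print(nm,cv2.boundingRect(c),rect(c,"top",z))
st()
```

```text
box (270, 147, 100, 59) ((0.6438660621643066, 0.009294822812080383), (0.27207669615745544, 0.16450220346450806), 89.2197494506836)
brown (390, 238, 39, 21) ((0.4517372250556946, -0.23848459124565125), (0.10675112903118134, 0.04566355422139168), 83.55552673339844)
brown (434, 200, 39, 17) ((0.5650262832641602, -0.36649301648139954), (0.044655103236436844, 0.10570356249809265), 3.2732865810394287)
yellow (398, 180, 37, 28) ((0.6088070869445801, -0.26632246375083923), (0.07906457036733627, 0.10607381165027618), 0.49893537163734436)
t 10.78 p [0.4614 0.3148 0.0215] xang 90.0 w 0.0224 gf 81.1 F [-4.8 -1.9 11.2]
```

carry_out(
  moves=[
    [0, 0, 0, 0],
    [0, 0, 0, 0],
    [0, 0, 0, 0],
    [0, 0, 0, 0],
    [0, 0, 0, 0],
  ],
  hand=1,
)

```text
t: 11.4
ee_pos: [0.461, 0.3145, 0.0191]
tool_rot: [[0.0, 1.0, -0.0], [1.0, -0.0, 0.0], [0.0, -0.0, -1.0]]
force: [0.6, -0.3, 0.9]
width: 0.0856
gripper_force: 0.0
```

carry_out(
  moves=[
    [0, 0, -0.5, 0],
    [0, 0, -1, 0],
    [0, 0, -1, 0],
    [0, 0, -1, 0],
    [0, 0, -1, 0],
  ],
)

```text
t: 12.02
ee_pos: [0.4611, 0.3146, 0.1564]
tool_rot: [[0.0, 1.0, 0.001], [1.0, -0.0, 0.001], [0.001, 0.001, -1.0]]
force: [2.0, 0.5, -0.3]
width: 0.0854
gripper_force: 0.0
```

carry_out(
  moves=[
    [-1, 0, 0, 0.2],
    [-1, 0, 0, 0.2],
    [-1, 0, 0, 0.2],
    [-1, 0, 0, 0.2],
    [-1, 0, 0, 0.3],
  ],
)

```text
t: 12.65
ee_pos: [0.4552, 0.1638, 0.1554]
tool_rot: [[0.111, 0.994, 0.002], [0.994, -0.111, 0.0], [0.0, 0.001, -1.0]]
force: [-0.0, -0.6, 0.4]
width: 0.0854
gripper_force: 0.0
```

carry_out(
  moves=[
    [-1, 0, 0, 0],
    [-1, 0, 0, 0],
    [-1, 0, 0, 0],
    [-1, 0, 0, 0],
    [-1, 0, 0, 0],
  ],
)

```text
t: 13.28
ee_pos: [0.4387, 0.0146, 0.1554]
tool_rot: [[0.11, 0.994, 0.002], [0.994, -0.11, -0.0], [0.0, 0.002, -1.0]]
force: [0.2, -0.7, 0.1]
width: 0.0854
gripper_force: 0.0
```

carry_out(
  moves=[
    [-1, 0, 0, 0],
    [-1, 0, 0, 0],
    [-1, 0, 0, 0],
    [-1, 0, 0, 0],
    [-1, 0, 0, 0],
  ],
)

```text
t: 13.9
ee_pos: [0.4222, -0.1346, 0.1554]
tool_rot: [[0.11, 0.994, 0.001], [0.994, -0.11, -0.001], [-0.0, 0.002, -1.0]]
force: [0.8, -0.0, 0.0]
width: 0.0853
gripper_force: 0.0
```

Run:
```python
from h import *
to([.4519,-.2385,.012],83.7)
im=capture("top");cv2.imwrite("pics/t2.png",im)
```

```text
t 13.9 p [ 0.4222 -0.1346  0.1554] xang 83.7 w 0.0853 gf 0.0 F [ 0.8 -0.   0. ]
delta units [-3.33  1.36  4.78]
roll units (tool z down: + is cw) -0.0 deg 0.0
```

View pics/t2.png

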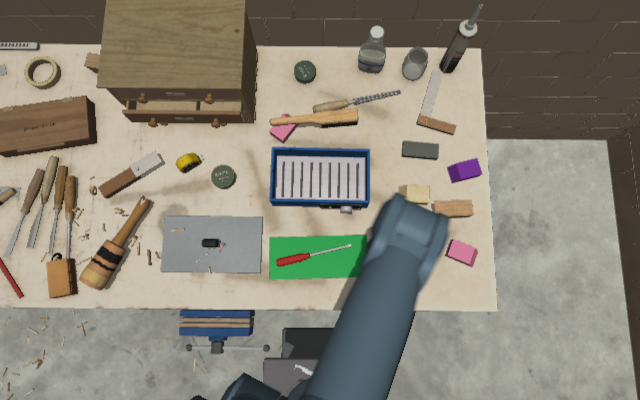

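The lid lies flat with its knob up at (212,243). The offcuts still match the earlier measurement, though brown 1 is hidden under the arm. I'll pick brown 1.

carry_out(
  moves=[
    [-0.9, 0.36, 0.3, 0],
    [-0.9, 0.4, 0.6, 0],
    [-0.8, 0.3, 0.8, 0],
    [-0.73, 0.3, 0.8, 0],
    [0, 0, 0.3, 0],
  ],
)

```text
t: 14.58
ee_pos: [0.4518, -0.2382, 0.0698]
tool_rot: [[0.112, 0.994, 0.0], [0.994, -0.112, 0.0], [0.0, -0.0, -1.0]]
force: [-0.4, 0.3, -1.2]
width: 0.0854
gripper_force: 0.0
```

carry_out(
  moves=[
    [0, 0, 0.8, 0],
    [0, 0, 0.7, 0],
    [0, 0, 0.48, 0],
    [0, 0, 0, 0],
    [0, 0, 0, 0],
  ],
)

```text
t: 15.2
ee_pos: [0.4522, -0.2374, 0.0116]
tool_rot: [[0.109, 0.994, 0.001], [0.994, -0.109, -0.001], [-0.0, 0.001, -1.0]]
force: [-0.5, -0.8, 0.6]
width: 0.0856
gripper_force: 0.0
```

carry_out(
  moves=[
    [0, 0, 0, 0],
    [0, 0, 0, 0],
    [0, 0, 0, 0],
    [0, 0, 0, 0],
    [0, 0, 0, 0],
  ],
  hand=-1,
  newtons=60,
)

```text
t: 15.82
ee_pos: [0.4523, -0.2377, 0.0115]
tool_rot: [[0.11, 0.994, 0.001], [0.994, -0.11, -0.001], [-0.001, 0.001, -1.0]]
force: [0.1, 0.2, 4.9]
width: 0.0444
gripper_force: 62.4
```

carry_out(
  moves=[
    [0, 0, -0.4, 0],
    [0, 0, -0.8, 0],
    [0, 0, -0.9, 0],
    [0, 0, -1, 0],
    [0, 0, -1, 0],
  ],
)

```text
t: 16.45
ee_pos: [0.451, -0.2369, 0.1348]
tool_rot: [[0.11, 0.994, -0.001], [0.994, -0.11, 0.001], [0.001, -0.001, -1.0]]
force: [-0.7, -0.2, -1.7]
width: 0.0443
gripper_force: 61.6
```

Run:
```python
from h import *
to([.647,.09,.15],180)
```

```text
t 16.45 p [ 0.451  -0.2369  0.1348] xang 83.7 w 0.0443 gf 61.6 F [-0.7 -0.2 -1.7]
delta units [11.55  5.3  -0.51]
roll units (tool z down: + is cw) 14.61 deg -83.7
```

carry_out(
  moves=[
    [0.9, 0.4, -0.1, 0],
    [0.9, 0.4, -0.1, 0],
    [0.9, 0.4, -0.1, 0],
    [0.9, 0.4, -0.1, 0],
    [0.9, 0.4, -0.1, 0],
  ],
)

```text
t: 17.08
ee_pos: [0.5259, -0.1086, 0.1489]
tool_rot: [[0.11, 0.994, -0.001], [0.994, -0.11, 0.0], [0.0, -0.001, -1.0]]
force: [-0.2, 0.4, -0.9]
width: 0.0446
gripper_force: 61.7
```

carry_out(
  moves=[
    [0.9, 0.4, 0, 0],
    [0.9, 0.4, 0, 0],
    [0.9, 0.4, 0, 0],
    [0.9, 0.4, 0, 0],
    [0.9, 0.4, 0, 0],
  ],
)

```text
t: 17.7
ee_pos: [0.6003, 0.0188, 0.1487]
tool_rot: [[0.11, 0.994, -0.001], [0.994, -0.11, 0.0], [-0.0, -0.001, -1.0]]
force: [0.3, -0.1, -1.8]
width: 0.0442
gripper_force: 61.7
```

carry_out(
  moves=[
    [0.9, 0.4, 0, 0],
    [0.9, 0.4, 0, 0],
    [0.75, 0.5, 0, -0.8],
    [0, 0, 0, -1],
    [0, 0, 0, -1],
  ],
)

```text
t: 18.32
ee_pos: [0.6472, 0.0901, 0.1484]
tool_rot: [[-0.173, 0.985, -0.002], [0.985, 0.173, -0.0], [0.0, -0.002, -1.0]]
force: [-0.1, 0.3, -1.3]
width: 0.0441
gripper_force: 61.7
```

carry_out(
  moves=[
    [0, 0, 0, -1],
    [0, 0, 0, -1],
    [0, 0, 0, -1],
    [0, 0, 0, -1],
    [0, 0, 0, -1],
  ],
)

```text
t: 18.95
ee_pos: [0.6469, 0.0896, 0.1486]
tool_rot: [[-0.624, 0.782, -0.002], [0.782, 0.624, 0.0], [0.001, -0.001, -1.0]]
force: [0.3, -0.3, -1.0]
width: 0.0442
gripper_force: 61.7
```

carry_out(
  moves=[
    [0, 0, 0, -1],
    [0, 0, 0, -1],
    [0, 0, 0, -1],
    [0, 0, 0, -1],
    [0, 0, 0, -1],
  ],
)

```text
t: 19.58
ee_pos: [0.647, 0.0896, 0.1486]
tool_rot: [[-0.922, 0.387, -0.002], [0.387, 0.922, 0.0], [0.001, -0.001, -1.0]]
force: [0.1, 0.4, -1.0]
width: 0.0445
gripper_force: 61.7
```

carry_out(
  moves=[
    [0, 0, 0, -1],
    [0, 0, 0, -1],
    [0, 0, 0, -1],
    [0, 0, 0, -1],
    [0, 0, 0, 0],
  ],
)

```text
t: 20.2
ee_pos: [0.6471, 0.0896, 0.1487]
tool_rot: [[-1.0, 0.002, -0.001], [0.002, 1.0, -0.0], [0.001, -0.0, -1.0]]
force: [0.2, -0.9, -1.7]
width: 0.0445
gripper_force: 61.7
```

Run:
```python
from h import *
to([.647,.09,.031],180)
im=capture("top");cv2.imwrite("pics/t3.png",cv2.resize(im[100:290,200:500],None,fx=2.6,fy=2.6))
```

```text
t 20.2 p [0.6471 0.0896 0.1487] xang 179.89 w 0.0445 gf 61.7 F [ 0.2 -0.9 -1.7]
delta units [-0.    0.01  3.92]
roll units (tool z down: + is cw) -0.02 deg 0.1
```

View pics/t3.png

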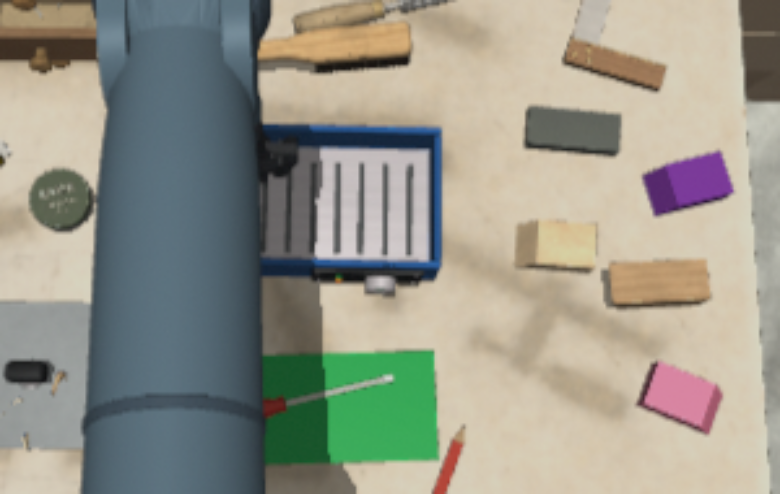

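Brown 1 has left its spot and hangs over the left of the box. The yellow block and brown 2 are where they were. I'll lower it and release with a partial opening.

carry_out(
  moves=[
    [0, 0, 0.7, 0],
    [0, 0, 0.9, 0],
    [0, 0, 0.9, 0],
    [0, 0, 0.7, 0],
    [0, 0, 0.5, 0],
  ],
)

```text
t: 20.88
ee_pos: [0.647, 0.0897, 0.0366]
tool_rot: [[-1.0, 0.002, -0.002], [0.002, 1.0, 0.0], [0.002, 0.0, -1.0]]
force: [-0.4, -0.2, -1.7]
width: 0.0439
gripper_force: 61.7
```

carry_out(
  moves=[
    [0, 0, 0.15, 0],
    [0, 0, 0.05, 0],
    [0, 0, 0, 0],
    [0, 0, 0, 0],
    [0, 0, 0, 0],
  ],
)

```text
t: 21.5
ee_pos: [0.6483, 0.0897, 0.0324]
tool_rot: [[-1.0, 0.001, 0.001], [0.001, 1.0, 0.0], [-0.001, 0.0, -1.0]]
force: [0.8, 0.0, -0.4]
width: 0.0439
gripper_force: 61.9
```

carry_out(
  moves=[
    [0, 0, 0, 0],
    [0, 0, 0, 0],
    [0, 0, 0, 0],
    [0, 0, -0.2, 0],
    [0, 0, -0.5, 0],
  ],
  hand=0.35,
)

```text
t: 22.12
ee_pos: [0.6471, 0.0899, 0.0529]
tool_rot: [[-1.0, 0.001, -0.001], [0.001, 1.0, 0.001], [0.001, 0.001, -1.0]]
force: [-0.7, 0.3, -0.4]
width: 0.0576
gripper_force: 0.0
```

carry_out(
  moves=[
    [0, 0, -0.8, 0],
    [0, 0, -1, 0],
    [0, 0, -1, 0],
    [0, 0, -0.6, 0],
    [0, 0, 0, 1],
  ],
)

```text
t: 22.75
ee_pos: [0.6495, 0.0902, 0.1586]
tool_rot: [[-0.995, 0.103, 0.006], [0.103, 0.995, 0.001], [-0.006, 0.001, -1.0]]
force: [0.0, -0.8, 0.0]
width: 0.0578
gripper_force: 0.0
```

carry_out(
  moves=[
    [0, 0, 0, 1],
    [0, 0, 0, 1],
    [0, 0, 0, 1],
    [0, 0, 0, 1],
    [0, 0, 0, 1],
  ],
  hand=1,
)

```text
t: 23.38
ee_pos: [0.648, 0.0901, 0.1562]
tool_rot: [[-0.823, 0.568, 0.001], [0.568, 0.823, 0.001], [-0.001, 0.001, -1.0]]
force: [-0.0, -0.4, 0.5]
width: 0.0852
gripper_force: 0.0
```

carry_out(
  moves=[
    [0, 0, 0, 1],
    [0, 0, 0, 1],
    [0, 0, 0, 1],
    [0, 0, 0, 1],
    [0, 0, 0, 1],
  ],
)

```text
t: 24.0
ee_pos: [0.648, 0.0901, 0.1562]
tool_rot: [[-0.45, 0.893, 0.001], [0.893, 0.45, 0.001], [-0.0, 0.001, -1.0]]
force: [0.5, 0.2, 0.1]
width: 0.0853
gripper_force: 0.0
```

carry_out(
  moves=[
    [0, 0, 0, 1],
    [0, 0, 0, 1],
    [0, 0, 0, 1],
    [0, 0, 0, 1],
    [0, 0, 0, 0.1],
  ],
)

```text
t: 24.62
ee_pos: [0.648, 0.09, 0.156]
tool_rot: [[-0.061, 0.998, 0.001], [0.998, 0.061, 0.0], [0.0, 0.001, -1.0]]
force: [0.0, -0.1, -0.4]
width: 0.0857
gripper_force: 0.0
```

Run:
```python
from h import *
to([.565,-.3665,.012],93.3)
```

```text
t 24.62 p [0.648 0.09  0.156] xang 93.5 w 0.0857 gf 0.0 F [ 0.  -0.1 -0.4]
delta units [-15.02  -3.7    4.79]
roll units (tool z down: + is cw) 0.03 deg -0.2
```

```bash
cat > m.py <<'E'
from h import *
def rect(c,n,z):
    p=np.array([onz(n,q[0],z) for q in c],np.float32);return cv2.minAreaRect(p)
def look(name):
    t=capture("top");cv2.imwrite(f"pics/{name}.png",t)
    for c in blobs(t,(8,80,120),(25,255,255),(375,150,480,300),150): print("brown",cv2.boundingRect(c),rect(c,"top",.045))
    m=cv2.inRange(cv2.cvtColor(t,cv2.COLOR_BGR2HSV),(18,50,183),(30,110,255));m=cv2.morphologyEx(m,cv2.MORPH_OPEN,np.ones((5,5)))
    for c in cv2.findContours(m[150:300,375:480],0,1)[0]:
        c=c+[375,150];print("yellow",cv2.boundingRect(c),rect(c,"top",.032))
E
python3 -c "
from m import *
look('t4')"
```

```text
brown (434, 200, 39, 17) ((0.5650262832641602, -0.36649301648139954), (0.044655103236436844, 0.10570356249809265), 3.2732865810394287)
yellow (431, 249, 5, 6) ((0.4433695375919342, -0.3080173432826996), (0.011175490915775299, 0.014452001079916954), 87.78626251220703)
yellow (403, 239, 9, 7) ((0.46933072805404663, -0.23615817725658417), (0.016830148175358772, 0.022835595533251762), 0.46778035163879395)
yellow (446, 225, 5, 6) ((0.5112409591674805, -0.3530431389808655), (0.011294175870716572, 0.014837183058261871), 87.41320037841797)
yellow (401, 204, 6, 6) ((0.5704033970832825, -0.22904591262340546), (0.014243128709495068, 0.014964520931243896), 88.53276062011719)
yellow (375, 201, 13, 11) ((0.5712171792984009, -0.16502471268177032), (0.03414234519004822, 0.0288802832365036), 89.17958068847656)
yellow (382, 193, 6, 7) ((0.6004931926727295, -0.17553205788135529), (0.014308528043329716, 0.017824340611696243), 89.00541687011719)
yellow (375, 190, 5, 5) ((0.611958920955658, -0.15426604449748993), (0.011460503563284874, 0.011988366022706032), 89.17967224121094)
yellow (407, 185, 22, 17) ((0.6102485060691833, -0.27029702067375183), (0.0603199265897274, 0.04786023125052452), 88.3833999633789)
yellow (375, 151, 6, 18) ((0.7085558176040649, -0.1571691781282425), (0.014500034041702747, 0.05135832354426384), 89.17961120605469)
```

carry_out(
  moves=[
    [-1, -0.25, 0, 0],
    [-1, -0.25, 0, 0],
    [-1, -0.25, 0, 0],
    [-1, -0.25, 0, 0],
    [-1, -0.25, 0, 0],
  ],
)

```text
t: 25.3
ee_pos: [0.6192, -0.0631, 0.1553]
tool_rot: [[-0.062, 0.998, 0.001], [0.998, 0.062, 0.0], [0.0, 0.001, -1.0]]
force: [-0.4, -0.1, -0.3]
width: 0.0854
gripper_force: 0.0
```

carry_out(
  moves=[
    [-1, -0.25, 0, 0],
    [-1, -0.25, 0, 0],
    [-1, -0.25, 0, 0],
    [-1, -0.25, 0, 0],
    [-1, -0.25, 0, 0],
  ],
)

```text
t: 25.92
ee_pos: [0.5908, -0.2152, 0.1553]
tool_rot: [[-0.062, 0.998, 0.001], [0.998, 0.062, 0.0], [-0.0, 0.001, -1.0]]
force: [0.7, -0.3, -0.1]
width: 0.085
gripper_force: 0.0
```

carry_out(
  moves=[
    [-1, -0.25, 0, 0],
    [-1, -0.25, 0, 0],
    [-1, -0.25, 0, 0],
    [-1, -0.25, 0, 0],
    [-1, -0.2, 0, 0],
  ],
)

```text
t: 26.55
ee_pos: [0.5638, -0.3671, 0.1553]
tool_rot: [[-0.061, 0.998, 0.001], [0.998, 0.061, -0.0], [-0.0, 0.001, -1.0]]
force: [-0.6, 0.5, -0.6]
width: 0.0854
gripper_force: 0.0
```

Run:
```python
from h import *
to([.565,-.3665,.012],93.3)
```

```text
t 26.55 p [ 0.5638 -0.3671  0.1553] xang 93.52 w 0.0854 gf 0.0 F [-0.6  0.5 -0.6]
delta units [0.02 0.04 4.78]
roll units (tool z down: + is cw) 0.04 deg -0.2
```

carry_out(
  moves=[
    [0, 0.04, 1, 0.04],
    [0, 0, 1, 0],
    [0, 0, 1, 0],
    [0, 0, 0.9, 0],
    [0, 0, 0.6, 0],
  ],
)

```text
t: 27.18
ee_pos: [0.5647, -0.3656, 0.0186]
tool_rot: [[-0.057, 0.998, -0.001], [0.998, 0.057, 0.001], [0.001, -0.001, -1.0]]
force: [-0.1, -0.3, -0.2]
width: 0.0857
gripper_force: 0.0
```

carry_out(
  moves=[
    [0, 0, 0.28, 0],
    [0, 0, 0, 0],
    [0, 0, 0, 0],
    [0, 0, 0, 0],
    [0, 0, 0, 0],
  ],
)

```text
t: 27.8
ee_pos: [0.5655, -0.3664, 0.0121]
tool_rot: [[-0.056, 0.998, 0.001], [0.998, 0.056, -0.001], [-0.001, 0.001, -1.0]]
force: [-0.4, 0.1, 0.2]
width: 0.0852
gripper_force: 0.0
```

carry_out(
  moves=[
    [0, 0, 0, 0],
    [0, 0, 0, 0],
    [0, 0, 0, 0],
    [0, 0, 0, 0],
    [0, 0, 0, 0],
  ],
  hand=-1,
)

```text
t: 28.42
ee_pos: [0.5653, -0.3663, 0.0116]
tool_rot: [[-0.056, 0.998, 0.0], [0.998, 0.056, -0.0], [-0.0, 0.0, -1.0]]
force: [0.2, -0.4, 2.6]
width: 0.0443
gripper_force: 62.7
```

carry_out(
  moves=[
    [0, 0, -0.4, 0],
    [0, 0, -0.8, 0],
    [0, 0, -1, 0],
    [0, 0, -1, 0],
    [0, 0, -1, 0],
  ],
)

```text
t: 29.05
ee_pos: [0.5648, -0.3658, 0.1387]
tool_rot: [[-0.056, 0.998, -0.0], [0.998, 0.056, 0.0], [0.0, -0.0, -1.0]]
force: [-0.8, -0.0, 0.1]
width: 0.0439
gripper_force: 62.3
```

carry_out(
  moves=[
    [0.9, 0.25, -0.2, 0],
    [0.9, 0.25, -0.2, 0],
    [0.9, 0.25, 0, 0],
    [0.9, 0.25, 0, 0],
    [0.9, 0.25, 0, 0],
  ],
)

```text
t: 29.68
ee_pos: [0.5948, -0.2282, 0.1497]
tool_rot: [[-0.056, 0.998, -0.0], [0.998, 0.056, 0.0], [0.0, -0.0, -1.0]]
force: [-0.2, -0.5, -0.7]
width: 0.0443
gripper_force: 62.4
```

carry_out(
  moves=[
    [0.9, 0.25, 0, 0],
    [0.9, 0.25, 0, 0],
    [0.9, 0.25, 0, 0],
    [0.9, 0.25, 0, 0],
    [0.9, 0.25, 0, 0],
  ],
)

```text
t: 30.3
ee_pos: [0.6247, -0.0914, 0.1498]
tool_rot: [[-0.056, 0.998, -0.0], [0.998, 0.056, 0.0], [0.0, -0.0, -1.0]]
force: [0.9, -0.7, -1.9]
width: 0.0439
gripper_force: 62.4
```

Run:
```python
from h import *
to([.647,.01,.15],180)
```

```text
t 30.3 p [ 0.6247 -0.0914  0.1498] xang 93.21 w 0.0439 gf 62.4 F [ 0.9 -0.7 -1.9]
delta units [ 3.33  0.93 -0.01]
roll units (tool z down: + is cw) -15.15 deg 86.8
```

carry_out(
  moves=[
    [0.9, 0.25, 0, 0],
    [0.9, 0.25, 0, 0],
    [0.9, 0.25, 0, 0],
    [0.63, 0.18, 0, 0],
    [0, 0, 0, -1],
  ],
)

```text
t: 30.92
ee_pos: [0.6472, 0.0106, 0.1495]
tool_rot: [[-0.16, 0.987, -0.0], [0.987, 0.16, 0.0], [0.0, -0.0, -1.0]]
force: [-0.6, -0.4, -1.1]
width: 0.044
gripper_force: 62.4
```

carry_out(
  moves=[
    [0, 0, 0, -1],
    [0, 0, 0, -1],
    [0, 0, 0, -1],
    [0, 0, 0, -1],
    [0, 0, 0, -1],
  ],
)

```text
t: 31.55
ee_pos: [0.647, 0.0088, 0.1495]
tool_rot: [[-0.612, 0.791, -0.0], [0.791, 0.612, -0.0], [0.0, -0.0, -1.0]]
force: [-0.1, -0.4, -0.2]
width: 0.0442
gripper_force: 62.3
```

carry_out(
  moves=[
    [0, 0, 0, -1],
    [0, 0, 0, -1],
    [0, 0, 0, -1],
    [0, 0, 0, -1],
    [0, 0, 0, -1],
  ],
)

```text
t: 32.17
ee_pos: [0.647, 0.0088, 0.1495]
tool_rot: [[-0.916, 0.4, -0.0], [0.4, 0.916, -0.0], [0.0, -0.0, -1.0]]
force: [0.8, 0.4, -1.2]
width: 0.044
gripper_force: 62.3
```

carry_out(
  moves=[
    [0, 0, 0, -1],
    [0, 0, 0, -1],
    [0, 0, 0, -1],
    [0, 0, 0, -1],
    [0, 0, 0, -0.15],
  ],
)

```text
t: 32.8
ee_pos: [0.647, 0.0088, 0.1495]
tool_rot: [[-1.0, 0.0, -0.0], [0.0, 1.0, -0.0], [0.0, -0.0, -1.0]]
force: [-0.1, 0.2, -0.9]
width: 0.044
gripper_force: 62.3
```

Run:
```python
from h import *
to([.647,.01,.031],180)
im=capture("scene");cv2.imwrite("pics/s5.png",cv2.resize(im[110:310,230:480],None,fx=3,fy=3))
```

```text
t 32.8 p [0.647  0.0088 0.1495] xang 179.98 w 0.044 gf 62.3 F [-0.1  0.2 -0.9]
delta units [0.   0.04 3.95]
roll units (tool z down: + is cw) -0.0 deg 0.0
```

View pics/s5.png

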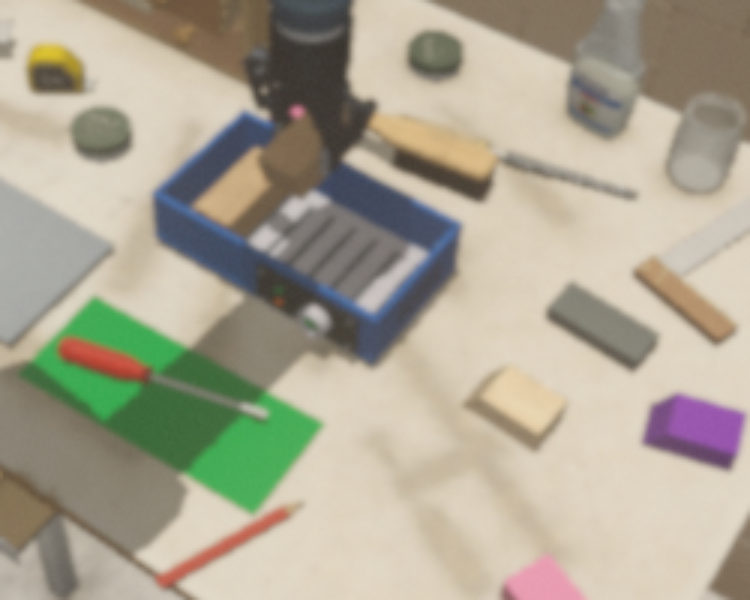

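Brown 1 lies flat in the left slot, at crop (235,185), and brown 2 hangs above the centre. I'll place it and then turn back for the yellow one.

carry_out(
  moves=[
    [0, 0, 0.7, 0],
    [0, 0, 0.9, 0],
    [0, 0, 0.9, 0],
    [0, 0, 0.7, 0],
    [0, 0, 0.5, 0],
  ],
)

```text
t: 33.48
ee_pos: [0.6466, 0.009, 0.0373]
tool_rot: [[-1.0, 0.001, -0.001], [0.001, 1.0, 0.0], [0.001, 0.0, -1.0]]
force: [0.4, 0.1, -1.0]
width: 0.0439
gripper_force: 62.3
```

carry_out(
  moves=[
    [0, 0, 0.17, 0],
    [0, 0, 0.06, 0],
    [0, 0, 0, 0],
    [0, 0, 0, 0],
    [0, 0, 0, 0],
  ],
)

```text
t: 34.1
ee_pos: [0.6476, 0.009, 0.032]
tool_rot: [[-1.0, -0.0, 0.001], [-0.0, 1.0, 0.0], [-0.001, 0.0, -1.0]]
force: [0.5, -0.9, -0.8]
width: 0.044
gripper_force: 62.3
```

carry_out(
  moves=[
    [0, 0, 0, 0],
    [0, 0, 0, 0],
    [0, 0, 0, 0],
    [0, 0, -0.2, 0],
    [0, 0, -0.5, 0],
  ],
  hand=0.33,
)

```text
t: 34.72
ee_pos: [0.6464, 0.009, 0.0525]
tool_rot: [[-1.0, -0.0, -0.002], [-0.0, 1.0, 0.0], [0.002, 0.0, -1.0]]
force: [0.1, -0.2, -0.5]
width: 0.0569
gripper_force: 0.0
```

carry_out(
  moves=[
    [0, 0, -0.8, 0],
    [0, 0, -1, 0],
    [0, 0, -1, 0],
    [0, 0, -0.6, 0],
    [0, 0, 0, 1],
  ],
)

```text
t: 35.35
ee_pos: [0.649, 0.0088, 0.1584]
tool_rot: [[-0.995, 0.102, 0.006], [0.102, 0.995, -0.0], [-0.006, 0.0, -1.0]]
force: [0.3, -0.5, -0.0]
width: 0.0567
gripper_force: 0.0
```

carry_out(
  moves=[
    [0, 0, 0, 1],
    [0, 0, 0, 1],
    [0, 0, 0, 1],
    [0, 0, 0, 1],
    [0, 0, 0, 1],
  ],
  hand=1,
)

```text
t: 35.98
ee_pos: [0.6475, 0.0089, 0.1559]
tool_rot: [[-0.824, 0.567, 0.002], [0.567, 0.824, -0.0], [-0.001, 0.001, -1.0]]
force: [-0.5, -0.1, -0.3]
width: 0.0854
gripper_force: 0.0
```

carry_out(
  moves=[
    [0, 0, 0, 1],
    [0, 0, 0, 1],
    [0, 0, 0, 1],
    [0, 0, 0, 1],
    [0, 0, 0, 1],
  ],
)

```text
t: 36.6
ee_pos: [0.6475, 0.009, 0.1559]
tool_rot: [[-0.451, 0.893, 0.002], [0.893, 0.451, -0.0], [-0.001, 0.001, -1.0]]
force: [0.7, -0.6, 0.8]
width: 0.0853
gripper_force: 0.0
```

carry_out(
  moves=[
    [0, 0, 0, 1],
    [0, 0, 0, 1],
    [0, 0, 0, 1],
    [0, 0, 0, 1],
    [0, 0, 0, 1],
  ],
)

```text
t: 37.22
ee_pos: [0.6475, 0.0089, 0.1559]
tool_rot: [[0.032, 0.999, 0.002], [0.999, -0.032, -0.0], [0.0, 0.002, -1.0]]
force: [0.0, -0.4, -0.7]
width: 0.0853
gripper_force: 0.0
```

Run:
```python
from m import *
to([.610,-.264,.010],88.4)
look("t6")
```

```text
t 37.23 p [0.6475 0.0089 0.1559] xang 88.15 w 0.0853 gf 0.0 F [ 0.  -0.4 -0.7]
delta units [-9.13 -0.96  4.86]
roll units (tool z down: + is cw) -0.04 deg 0.3
yellow (446, 225, 5, 5) ((0.5126602649688721, -0.3531072437763214), (0.011294178664684296, 0.011995907872915268), 87.41323852539062)
yellow (380, 205, 7, 7) ((0.5655257105827332, -0.1706206351518631), (0.017071271315217018, 0.01755298674106598), 89.05528259277344)
yellow (401, 204, 6, 5) ((0.5718478560447693, -0.22908295691013336), (0.011579077690839767, 0.014648848213255405), 0.4981197714805603)
yellow (383, 194, 5, 5) ((0.6004617214202881, -0.1769561767578125), (0.011441804468631744, 0.011987783014774323), 88.98072052001953)
yellow (407, 184, 22, 18) ((0.6112428903579712, -0.27032503485679626), (0.0603199228644371, 0.049849722534418106), 88.38338470458984)
yellow (375, 152, 5, 17) ((0.7071263194084167, -0.15572470426559448), (0.011652341112494469, 0.04845842719078064), 89.17961120605469)
```

carry_out(
  moves=[
    [-0.95, -0.1, 0, 0],
    [-0.95, -0.1, 0, 0],
    [-0.95, -0.1, 0, 0],
    [-0.95, -0.1, 0, 0],
    [-0.95, -0.1, 0, 0],
  ],
)

```text
t: 37.9
ee_pos: [0.6282, -0.134, 0.1557]
tool_rot: [[0.027, 1.0, 0.001], [1.0, -0.027, -0.0], [-0.0, 0.001, -1.0]]
force: [0.4, -0.0, 0.5]
width: 0.0853
gripper_force: 0.0
```

carry_out(
  moves=[
    [-0.95, -0.1, 0, 0],
    [-0.95, -0.1, 0, 0],
    [-0.95, -0.1, 0.4, 0],
    [-0.95, -0.1, 0.6, 0],
    [-0.58, -0.06, 0.7, 0],
  ],
)

```text
t: 38.52
ee_pos: [0.6108, -0.2659, 0.1045]
tool_rot: [[0.029, 1.0, 0.002], [1.0, -0.029, -0.001], [-0.001, 0.002, -1.0]]
force: [0.6, -0.4, 0.8]
width: 0.0851
gripper_force: 0.0
```

carry_out(
  moves=[
    [0, 0, 0.8, 0],
    [0, 0, 0.8, 0],
    [0, 0, 0.8, 0],
    [0, 0, 0.55, 0],
    [0, 0, 0.28, 0],
  ],
)

```text
t: 39.15
ee_pos: [0.6102, -0.2638, 0.0061]
tool_rot: [[0.028, 1.0, -0.0], [1.0, -0.028, 0.0], [0.0, -0.0, -1.0]]
force: [-0.2, -0.3, 1.4]
width: 0.0856
gripper_force: 0.0
```

carry_out(
  moves=[
    [0, 0, 0, 0],
    [0, 0, 0, 0],
    [0, 0, 0, 0],
    [0, 0, 0, 0],
    [0, 0, 0, 0],
  ],
)

```text
t: 39.78
ee_pos: [0.6105, -0.264, 0.0068]
tool_rot: [[0.029, 1.0, 0.0], [1.0, -0.029, -0.0], [-0.0, 0.0, -1.0]]
force: [0.0, 0.5, -1.2]
width: 0.0857
gripper_force: 0.0
```

carry_out(
  moves=[
    [0, 0, 0, 0],
    [0, 0, 0, 0],
    [0, 0, 0, 0],
    [0, 0, 0, 0],
    [0, 0, 0, 0],
  ],
  hand=-1,
)

```text
t: 40.4
ee_pos: [0.6108, -0.2642, 0.007]
tool_rot: [[0.029, 1.0, 0.001], [1.0, -0.029, -0.0], [-0.0, 0.001, -1.0]]
force: [0.1, -0.0, 3.0]
width: 0.0491
gripper_force: 63.1
```

carry_out(
  moves=[
    [0, 0, -0.4, 0],
    [0, 0, -0.8, 0],
    [0, 0, -1, 0],
    [0, 0, -1, 0],
    [0, 0, -1, 0],
  ],
)

```text
t: 41.02
ee_pos: [0.6099, -0.2637, 0.1337]
tool_rot: [[0.029, 1.0, -0.001], [1.0, -0.029, 0.001], [0.001, -0.001, -1.0]]
force: [-0.0, 1.2, -0.7]
width: 0.0488
gripper_force: 62.7
```

Run:
```python
from h import *
to([.650,-.07,.15],180)
```

```text
t 41.02 p [ 0.6099 -0.2637  0.1337] xang 88.34 w 0.0488 gf 62.7 F [-0.   1.2 -0.7]
delta units [ 6.49  1.15 -0.54]
roll units (tool z down: + is cw) 15.42 deg -88.3
```

carry_out(
  moves=[
    [0.9, 0.15, -0.1, 0],
    [0.9, 0.15, -0.1, 0],
    [0.9, 0.15, -0.1, 0],
    [0.9, 0.15, -0.1, 0],
    [0.9, 0.15, -0.1, 0],
  ],
)

```text
t: 41.65
ee_pos: [0.6365, -0.1287, 0.1479]
tool_rot: [[0.029, 1.0, -0.001], [1.0, -0.029, 0.0], [0.0, -0.001, -1.0]]
force: [-0.3, -0.6, -0.6]
width: 0.0492
gripper_force: 62.8
```

carry_out(
  moves=[
    [0.9, 0.2, 0, 0],
    [0.9, 0.15, 0, 0],
    [0.2, 0.05, 0, -1],
    [0, 0, 0, -1],
    [0, 0, 0, -1],
  ],
)

```text
t: 42.28
ee_pos: [0.6501, -0.0697, 0.1477]
tool_rot: [[-0.271, 0.962, -0.001], [0.962, 0.271, 0.0], [0.0, -0.001, -1.0]]
force: [-0.4, 0.9, -0.7]
width: 0.0488
gripper_force: 62.9
```

carry_out(
  moves=[
    [0, 0, 0, -1],
    [0, 0, 0, -1],
    [0, 0, 0, -1],
    [0, 0, 0, -1],
    [0, 0, 0, -1],
  ],
)

```text
t: 42.9
ee_pos: [0.6501, -0.07, 0.1477]
tool_rot: [[-0.699, 0.715, -0.001], [0.715, 0.699, 0.0], [0.001, -0.0, -1.0]]
force: [-0.6, -0.2, -0.4]
width: 0.0492
gripper_force: 62.9
```

carry_out(
  moves=[
    [0, 0, 0, -1],
    [0, 0, 0, -1],
    [0, 0, 0, -1],
    [0, 0, 0, -1],
    [0, 0, 0, -1],
  ],
)

```text
t: 43.52
ee_pos: [0.6501, -0.07, 0.1477]
tool_rot: [[-0.956, 0.292, -0.001], [0.292, 0.956, 0.0], [0.001, -0.0, -1.0]]
force: [0.1, 0.1, -0.5]
width: 0.0491
gripper_force: 62.9
```

carry_out(
  moves=[
    [0, 0, 0, -1],
    [0, 0, 0, -1],
    [0, 0, 0, -1],
    [0, 0, 0, 0],
    [0, 0, 0, 0],
  ],
)

```text
t: 44.15
ee_pos: [0.6504, -0.07, 0.1476]
tool_rot: [[-1.0, 0.001, -0.0], [0.001, 1.0, 0.0], [0.0, 0.0, -1.0]]
force: [0.5, -0.8, -0.1]
width: 0.0489
gripper_force: 62.8
```

Run:
```python
from h import *
to([.650,-.07,.027],180)
```

```text
t 44.15 p [ 0.6504 -0.07    0.1476] xang 179.93 w 0.0489 gf 62.8 F [ 0.5 -0.8 -0.1]
delta units [ 0.01 -0.    4.02]
roll units (tool z down: + is cw) -0.01 deg 0.1
```

carry_out(
  moves=[
    [0, 0, 0.7, 0],
    [0, 0, 0.9, 0],
    [0, 0, 0.9, 0],
    [0, 0, 0.7, 0],
    [0, 0, 0.5, 0],
  ],
)

```text
t: 44.78
ee_pos: [0.65, -0.0699, 0.0355]
tool_rot: [[-1.0, 0.001, -0.001], [0.001, 1.0, 0.0], [0.001, 0.0, -1.0]]
force: [0.5, 0.3, -0.8]
width: 0.0492
gripper_force: 62.8
```

carry_out(
  moves=[
    [0, 0, 0.2, 0],
    [0, 0, 0.1, 0],
    [0, 0, 0, 0],
    [0, 0, 0, 0],
    [0, 0, 0, 0],
  ],
)

```text
t: 45.4
ee_pos: [0.6502, -0.0703, 0.0321]
tool_rot: [[-1.0, 0.001, 0.001], [0.001, 1.0, -0.002], [-0.001, -0.002, -1.0]]
force: [-11.4, 4.3, 22.3]
width: 0.0489
gripper_force: 70.0
```

carry_out(
  moves=[
    [0, 0, 0, 0],
    [0, 0, 0, 0],
    [0, 0, 0, 0],
    [0, 0, -0.2, 0],
    [0, 0, -0.5, 0],
  ],
  hand=0.42,
)

```text
t: 46.02
ee_pos: [0.6505, -0.0701, 0.0491]
tool_rot: [[-1.0, -0.0, -0.0], [-0.0, 1.0, -0.0], [0.0, -0.0, -1.0]]
force: [-0.0, -0.5, -0.3]
width: 0.0603
gripper_force: 0.0
```

carry_out(
  moves=[
    [0, 0, -0.8, 0],
    [0, 0, -1, 0],
    [0, 0, -1, 0],
    [0, 0, -0.8, 0],
    [0, 0, 0, 1],
  ],
)

```text
t: 46.65
ee_pos: [0.6529, -0.0712, 0.1608]
tool_rot: [[-0.995, 0.103, 0.007], [0.103, 0.995, -0.002], [-0.007, -0.001, -1.0]]
force: [0.9, -0.2, 0.2]
width: 0.0605
gripper_force: 0.0
```

carry_out(
  moves=[
    [0, 0, 0, 1],
    [0, 0, 0, 1],
    [0, 0, 0, 1],
    [0, 0, 0, 1],
    [0, 0, 0, 1],
  ],
  hand=1,
)

```text
t: 47.28
ee_pos: [0.6511, -0.0709, 0.1578]
tool_rot: [[-0.823, 0.568, 0.002], [0.568, 0.823, -0.001], [-0.002, 0.0, -1.0]]
force: [0.0, -0.8, -0.0]
width: 0.0853
gripper_force: 0.0
```

carry_out(
  moves=[
    [0, 0, 0, 1],
    [0, 0, 0, 1],
    [0, 0, 0, 1],
    [0, 0, 0, 1],
    [0, 0, 0, 1],
  ],
)

```text
t: 47.9
ee_pos: [0.6511, -0.0709, 0.1577]
tool_rot: [[-0.45, 0.893, 0.002], [0.893, 0.45, -0.001], [-0.001, 0.001, -1.0]]
force: [-0.1, -0.1, -1.1]
width: 0.0856
gripper_force: 0.0
```

carry_out(
  moves=[
    [0, 0, 0, 1],
    [0, 0, 0, 1],
    [0, 0, 0, 1],
    [0, 0, 0, 1],
    [0, 0, 0, 0.7],
  ],
)

```text
t: 48.52
ee_pos: [0.6511, -0.0709, 0.1578]
tool_rot: [[0.003, 1.0, 0.002], [1.0, -0.003, -0.001], [-0.001, 0.002, -1.0]]
force: [-0.3, 0.2, -0.2]
width: 0.0854
gripper_force: 0.0
```

carry_out(
  moves=[
    [1, -0.49, 0, 0],
    [1, -0.49, 0, 0],
    [1, -0.49, 0, 0],
    [1, -0.49, 0, 0],
    [1, -0.49, 0, 0],
  ],
)

```text
t: 49.15
ee_pos: [0.5772, 0.0802, 0.1578]
tool_rot: [[0.0, 1.0, 0.002], [1.0, -0.0, -0.0], [-0.0, 0.002, -1.0]]
force: [0.2, 0.2, 0.9]
width: 0.0853
gripper_force: 0.0
```

carry_out(
  moves=[
    [1, -0.49, 0, 0],
    [1, -0.49, 0, 0],
    [1, -0.49, 0, 0],
    [1, -0.49, 0, 0],
    [1, -0.49, 0, 0],
  ],
)

```text
t: 49.78
ee_pos: [0.5037, 0.2304, 0.1579]
tool_rot: [[0.0, 1.0, 0.002], [1.0, -0.0, 0.0], [0.0, 0.002, -1.0]]
force: [-0.0, -0.6, 0.3]
width: 0.0852
gripper_force: 0.0
```

Run:
```python
from h import *
to([.461,.3145,.020],90)
im=capture("top");cv2.imwrite("pics/t7.png",cv2.resize(im[100:300,150:490],None,fx=2.3,fy=2.3))
im=capture("scene");cv2.imwrite("pics/s7.png",cv2.resize(im[110:310,230:480],None,fx=3,fy=3))
```

```text
t 49.77 p [0.5037 0.2304 0.1579] xang 90.0 w 0.0852 gf 0.0 F [-0.  -0.6  0.3]
delta units [ 2.8  -1.43  4.59]
roll units (tool z down: + is cw) -0.0 deg 0.0
```

View pics/t7.png

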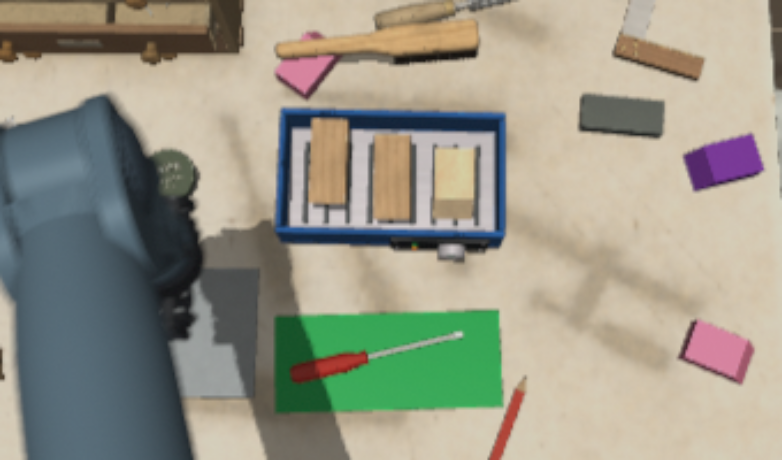

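All three offcuts lie flat in the box at crop (330,162), (392,177) and (455,180). The right side of the bench now has only the pink, purple and whetstone pieces. I'll fetch the lid.

carry_out(
  moves=[
    [0.9, -0.45, 0, 0],
    [0.95, -0.5, 0, 0],
    [0.95, -0.48, 0, 0],
    [0, 0, 0.6, 0],
    [0, 0, 0.8, 0],
  ],
)

```text
t: 50.5
ee_pos: [0.4621, 0.314, 0.1157]
tool_rot: [[-0.001, 1.0, 0.004], [1.0, 0.001, 0.001], [0.001, 0.004, -1.0]]
force: [0.5, 0.6, 0.0]
width: 0.0855
gripper_force: 0.0
```

carry_out(
  moves=[
    [0, 0, 0.9, 0],
    [0, 0, 0.9, 0],
    [0, 0, 0.8, 0],
    [0, 0, 0.45, 0],
    [0, 0, 0.1, 0],
  ],
)

```text
t: 51.12
ee_pos: [0.4605, 0.3132, 0.0198]
tool_rot: [[-0.0, 1.0, -0.0], [1.0, 0.0, -0.0], [-0.0, -0.0, -1.0]]
force: [0.0, -0.5, 0.1]
width: 0.0856
gripper_force: 0.0
```

carry_out(
  moves=[
    [0, 0, 0, 0],
    [0, 0, 0, 0],
    [0, 0, 0, 0],
    [0, 0, 0, 0],
    [0, 0, 0, 0],
  ],
  hand=-1,
  newtons=80,
)

```text
t: 51.75
ee_pos: [0.461, 0.3141, 0.0211]
tool_rot: [[-0.001, 1.0, 0.002], [1.0, 0.001, 0.001], [0.001, 0.002, -1.0]]
force: [-0.2, -0.2, 5.9]
width: 0.0226
gripper_force: 79.5
```

carry_out(
  moves=[
    [0, 0, 0, 0],
    [0, 0, -0.2, 0],
    [0, 0, -0.5, 0],
    [0, 0, -0.6, 0],
    [0, 0, -0.7, 0],
  ],
)

```text
t: 52.38
ee_pos: [0.4597, 0.3135, 0.0808]
tool_rot: [[-0.001, 1.0, -0.001], [1.0, 0.001, -0.0], [-0.0, -0.001, -1.0]]
force: [0.4, -0.5, -3.8]
width: 0.0222
gripper_force: 78.6
```

carry_out(
  moves=[
    [0, 0, -0.8, 0],
    [0, 0, -0.8, 0],
    [0, 0, -0.8, 0],
    [0, 0, -0.8, 0],
    [0, 0, -0.4, 0],
  ],
)

```text
t: 53.0
ee_pos: [0.4607, 0.314, 0.1899]
tool_rot: [[-0.001, 1.0, 0.002], [1.0, 0.001, 0.001], [0.001, 0.002, -1.0]]
force: [-0.0, 0.0, -4.5]
width: 0.0226
gripper_force: 78.8
```

Run:
```python
from h import *
to([.6465,.0115,.18],90)
t=capture("top");hs=cv2.cvtColor(t,cv2.COLOR_BGR2HSV);print(hs[240,180],hs[250,250])
cv2.imwrite("pics/t8.png",t)
u=cv2.imread("pics/t7.png")
for q in[(330,118),(330,205),(392,134),(392,220)]:print(onz("top",(q[0]/2.3+150,q[1]/2.3+100),.063))
for c in blobs(t,(105,120,40),(125,255,255),(255,140,385,206),100):
    p=np.array([onz("top",q[0],.08) for q in c],np.float32);print(cv2.minAreaRect(p),p.min(0),p.max(0))
```

```text
t 53.0 p [0.4607 0.314  0.1899] xang 90.06 w 0.0226 gf 78.8 F [-0.   0.  -4.5]
delta units [-10.09   6.18   0.33]
roll units (tool z down: + is cw) 0.01 deg -0.1
[100  23  33] [ 90   3 157]
[0.7213 0.085 ]
[0.6112 0.0827]
[0.7015 0.0083]
[0.5932 0.0073]
((0.6438650488853455, 0.009221449494361877), (0.27222341299057007, 0.16450220346450806), 89.2197494506836) [ 0.5627 -0.1275] [0.7279 0.1459]
```

carry_out(
  moves=[
    [-0.5, 0.3, 0, 0],
    [-0.7, 0.43, 0, 0],
    [-0.8, 0.49, 0, 0],
    [-0.8, 0.49, 0, 0],
    [-0.8, 0.49, 0, 0],
  ],
)

```text
t: 53.68
ee_pos: [0.5263, 0.2037, 0.1866]
tool_rot: [[-0.0, 1.0, -0.002], [1.0, 0.0, -0.001], [-0.001, -0.002, -1.0]]
force: [-0.2, -0.5, -3.9]
width: 0.0227
gripper_force: 78.7
```

carry_out(
  moves=[
    [-0.8, 0.49, 0, 0],
    [-0.8, 0.49, 0, 0],
    [-0.8, 0.49, 0, 0],
    [-0.8, 0.49, 0, 0],
    [-0.8, 0.49, 0, 0],
  ],
)

```text
t: 54.3
ee_pos: [0.5996, 0.0837, 0.1864]
tool_rot: [[-0.0, 1.0, -0.003], [1.0, 0.0, -0.001], [-0.001, -0.003, -1.0]]
force: [0.8, 0.1, -2.9]
width: 0.0226
gripper_force: 78.7
```

carry_out(
  moves=[
    [-0.8, 0.49, 0, 0],
    [-0.8, 0.49, 0, 0],
    [-0.6, 0.4, 0, 0],
    [-0.2, 0.1, 0, 0],
    [0, 0, 0, 0],
  ],
)

```text
t: 54.92
ee_pos: [0.6438, 0.0134, 0.187]
tool_rot: [[-0.0, 1.0, -0.002], [1.0, 0.0, 0.0], [0.0, -0.002, -1.0]]
force: [0.1, 0.5, -4.5]
width: 0.0226
gripper_force: 78.8
```

Run:
```python
from h import *
to([.646,.0113,.10],90)
```

```text
t 54.92 p [0.6438 0.0134 0.187 ] xang 90.0 w 0.0226 gf 78.8 F [ 0.1  0.5 -4.5]
delta units [-0.07  0.08  2.9 ]
roll units (tool z down: + is cw) 0.0 deg -0.0
```

carry_out(
  moves=[
    [-0.07, 0.07, 0.6, 0],
    [0, 0, 0.8, 0],
    [0, 0, 0.7, 0],
    [0, 0, 0.4, 0],
    [0, 0, 0.15, 0],
  ],
)

```text
t: 55.55
ee_pos: [0.6457, 0.0124, 0.1079]
tool_rot: [[-0.002, 1.0, -0.001], [1.0, 0.002, 0.0], [0.0, -0.001, -1.0]]
force: [-0.4, 0.5, -4.0]
width: 0.0227
gripper_force: 78.9
```

carry_out(
  moves=[
    [0, 0, 0.1, 0],
    [0, 0, 0.1, 0],
    [0, 0, 0.1, 0],
    [0, 0, 0.05, 0],
    [0, 0, 0, 0],
  ],
)

```text
t: 56.18
ee_pos: [0.6465, 0.0118, 0.098]
tool_rot: [[-0.001, 1.0, -0.0], [1.0, 0.001, 0.0], [0.0, -0.0, -1.0]]
force: [0.2, 0.3, -3.1]
width: 0.0225
gripper_force: 78.9
```

Run:
```python
from h import *
to([.646,.0113,.0936],90)
```

```text
t 56.17 p [0.6465 0.0118 0.098 ] xang 90.05 w 0.0225 gf 78.9 F [ 0.2  0.3 -3.1]
delta units [-0.02 -0.02  0.15]
roll units (tool z down: + is cw) 0.01 deg -0.1
```

Still no contact at z 0.098, so the plug has entered. I'll seat it, release, and back off.

carry_out(
  moves=[
    [0, 0, 0.07, 0],
    [0, 0, 0.07, 0],
    [0, 0, 0.04, 0],
    [0, 0, 0, 0],
    [0, 0, 0, 0],
  ],
)

```text
t: 56.8
ee_pos: [0.6465, 0.0119, 0.093]
tool_rot: [[-0.001, 1.0, 0.0], [1.0, 0.001, 0.0], [0.0, 0.0, -1.0]]
force: [-2.8, -1.2, 0.0]
width: 0.0224
gripper_force: 79.2
```

carry_out(
  moves=[
    [0, 0, 0, 0],
    [0, 0, 0, 0],
    [0, 0, 0, 0],
    [0, 0, 0, 0],
    [0, 0, 0, 0],
  ],
  hand=1,
)

```text
t: 57.42
ee_pos: [0.6466, 0.0118, 0.0927]
tool_rot: [[-0.001, 1.0, 0.0], [1.0, 0.001, 0.0], [0.0, 0.0, -1.0]]
force: [-0.9, 0.0, 0.0]
width: 0.0854
gripper_force: 0.0
```

carry_out(
  moves=[
    [0, 0, -0.5, 0],
    [0, 0, -0.9, 0],
    [0, 0, -1, 0],
    [0, -0.5, 0, 0],
    [0, -1, 0, 0],
  ],
)

```text
t: 58.05
ee_pos: [0.6029, 0.0116, 0.1665]
tool_rot: [[-0.001, 1.0, 0.004], [1.0, 0.001, -0.0], [-0.0, 0.004, -1.0]]
force: [0.3, 0.2, 0.1]
width: 0.0857
gripper_force: 0.0
```

carry_out(
  moves=[
    [0.7, -1, 0, 0],
    [0.7, -1, 0, 0],
    [0.7, -1, 0, 0],
    [0.7, -1, 0, 0],
    [0.7, -1, 0, 0],
  ],
)

```text
t: 58.68
ee_pos: [0.4511, 0.1173, 0.166]
tool_rot: [[-0.001, 1.0, 0.002], [1.0, 0.001, 0.0], [0.0, 0.002, -1.0]]
force: [-0.1, 1.0, 0.1]
width: 0.0855
gripper_force: 0.0
```

Run:
```python
from m import *
st()
t=capture("top");cv2.imwrite("pics/t9r.png",t);s=capture("scene");cv2.imwrite("pics/s9r.png",s)
hs=cv2.cvtColor(t,cv2.COLOR_BGR2HSV)
for nm,lo,hi,z,roi in[("red",(0,150,80),(8,255,255),.015,(250,230,360,280)),("shaft",(0,0,120),(180,60,255),.015,(305,238,360,265))]:
    for c in blobs(t,lo,hi,roi,15): print(nm,cv2.boundingRect(c),rect(c,"top",z))
a=cv2.resize(s[120:280,250:410],None,fx=3.7,fy=3.7,interpolation=3)
cv2.imwrite("pics/s9.png",a)
```

```text
t 58.67 p [0.4511 0.1173 0.166 ] xang 90.05 w 0.0855 gf 0.0 F [-0.1  1.   0.1]
red (280, 254, 29, 12) ((0.4212836027145386, 0.08056702464818954), (0.01768757961690426, 0.08342423290014267), 14.488463401794434)
shaft (314, 244, 37, 11) ((0.44833168387413025, -0.027062155306339264), (0.008186555467545986, 0.10569334775209427), 15.368029594421387)
```

View pics/s9.png

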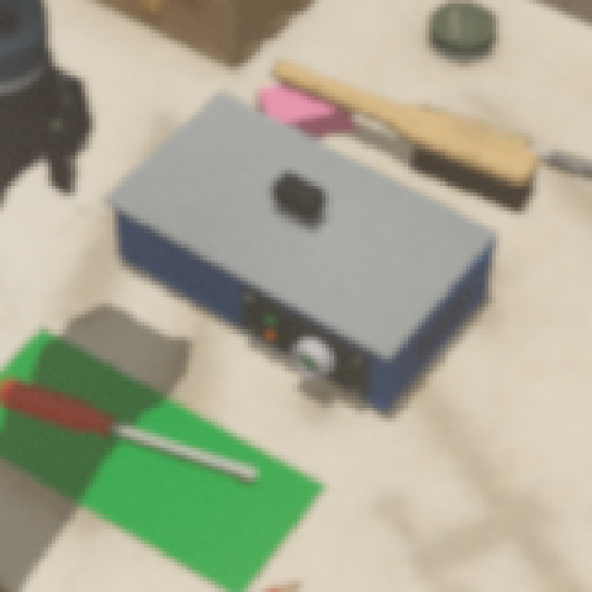

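The lid lies flat and parallel on the box. The button ring is at crop (314,354) and the driver is on the mat. Next I'll work out the ring position from two views and the way to the driver's handle.

Run:
```python
from h import *
t=cv2.imread("pics/t9r.png");s=cv2.imread("pics/s9r.png")
# ring mouth centre: scene ray vs. top ray (upper front edge of ring, z .062)
g=cv2.cvtColor(t,cv2.COLOR_BGR2HSV)[200:220,328:368]
print("top ring V\n",g[3:17,8:32,2])
for q in[(342,209),(352,209),(347,212),(347,214)]:print(q,onz("top",q,.062),onz("top",q,.045))
o,d=ray("scene",(334.9,215.7))
for x in(.545,.55,.555,.56): print("ring ray",o+d*(x-o[0])/d[0])
to([.4271,.0587,.002],103.8)
```

```text
top ring V
 [[112 112 113 112 112 111 113 114 115 115 115 116 117 119 117 116 116 116
  116 117 119 119 119 119]
 [ 35  37  39  39  46  47  48  51  54  53  53  60  62  62  61  63  64  65
   66  66  67  68  68  68]
 [ 27  27  29  30  38  40  41  50  52  50  52  47  45  44  44  48  50  48
   49  50  50  50  50  60]
 [ 17  19  17  18  39  93 109 121 132 141 150 143 135 125  93  58  28  19
   18  19  18  17  18  42]
 [ 20  18  19  18  60 124 146 160 174 186 199 190 179 165 137 102  48  18
   17  18  19  18  18  20]
 [ 81  80  81  79  87 127 148 161 175 186 199 191 177 164 146 118  65  41
   41  41  44  38  78  70]
 [161 162 163 161 115 133 152 164 177 187 200 190 175 161 144 114 127  90
   77  79  83  83 104  98]
 [197 197 198 198 129 130 146 156 154 158 166 159 160 152 139 111 161 146
  145 149 155 157 158 158]
 [198 197 197 196 124 106 117 121 112 107 108 110 119 117 110  97 159 172
  179 186 192 193 194 194]
 [198 198 197 196 125  94  90  91  97  97  97 100  88  80  78  84 157 174
  179 187 193 194 194 195]
 [200 199 198 197 166 157 151 149 148 147 147 111  89  86  86  89 157 173
  179 184 188 192 194 194]
 [200 199 198 197 195 193 188 186 180 174 172 147 139 137 134 135 161 172
  176 182 186 190 193 194]
 [198 198 199 198 194 193 190 187 179 173 170 171 169 168 166 165 167 173
  177 181 186 190 192 192]
 [198 198 198 196 194 193 191 186 178 175 173 172 171 169 168 167 167 172
  179 183 189 193 194 194]]
(342, 209) [ 0.5562 -0.0528] [ 0.5593 -0.0535]
(352, 209) [ 0.5564 -0.0805] [ 0.5595 -0.0816]
(347, 212) [ 0.5479 -0.0666] [ 0.5508 -0.0676]
(347, 214) [ 0.5422 -0.0666] [ 0.5452 -0.0675]
ring ray [ 0.545  -0.0757  0.0712]
ring ray [ 0.55   -0.0724  0.0636]
ring ray [ 0.555  -0.0692  0.056 ]
ring ray [ 0.56   -0.066   0.0484]
t 58.77 p [0.4486 0.1181 0.1657] xang 90.23 w 0.0853 gf 0.0 F [ 1.1 -0.1 -1.1]
delta units [-1.98 -0.72  5.46]
roll units (tool z down: + is cw) -2.37 deg 13.6
```

carry_out(
  moves=[
    [0, 0, 0, -0.9],
    [0, 0, 0, -0.9],
    [0, 0, 0, -0.57],
    [-0.9, -0.6, 0, 0],
    [-0.85, -0.57, 0, 0],
  ],
)

```text
t: 59.4
ee_pos: [0.4308, 0.0563, 0.1657]
tool_rot: [[-0.236, 0.972, 0.002], [0.972, 0.236, -0.0], [-0.001, 0.002, -1.0]]
force: [-0.6, -0.0, -0.5]
width: 0.0852
gripper_force: 0.0
```

carry_out(
  moves=[
    [0, 0, 0.8, 0],
    [0, 0, 0.9, 0],
    [0, 0, 0.9, 0],
    [0, 0, 0.9, 0],
    [0, 0, 0.5, 0],
  ],
)

```text
t: 60.02
ee_pos: [0.4305, 0.0568, 0.0443]
tool_rot: [[-0.235, 0.972, 0.0], [0.972, 0.235, -0.0], [-0.0, 0.0, -1.0]]
force: [0.3, -0.4, 0.6]
width: 0.0854
gripper_force: 0.0
```

Run:
```python
from h import *
to([.4271,.0587,.002],103.8)
```

```text
t 60.02 p [0.4305 0.0568 0.0443] xang 103.6 w 0.0854 gf 0.0 F [ 0.3 -0.4  0.6]
delta units [ 0.09 -0.09  1.41]
roll units (tool z down: + is cw) -0.03 deg 0.2
```

carry_out(
  moves=[
    [0.09, -0.09, 0.5, -0.03],
    [0, 0, 0.5, 0],
    [0, 0, 0.3, 0],
    [0, 0, 0.1, 0],
    [0, 0, 0, 0],
  ],
)

```text
t: 60.65
ee_pos: [0.427, 0.0593, 0.003]
tool_rot: [[-0.239, 0.971, 0.001], [0.971, 0.239, 0.0], [-0.0, 0.001, -1.0]]
force: [-0.2, -0.1, 0.8]
width: 0.0854
gripper_force: 0.0
```

carry_out(
  moves=[
    [0, 0, 0, 0],
    [0, 0, 0, 0],
    [0, 0, 0, 0],
    [0, 0, 0, 0],
    [0, 0, 0, 0],
  ],
  hand=-1,
  newtons=70,
)

```text
t: 61.28
ee_pos: [0.4269, 0.0594, 0.0033]
tool_rot: [[-0.239, 0.971, 0.001], [0.971, 0.239, 0.0], [-0.0, 0.001, -1.0]]
force: [-0.5, -0.5, 5.4]
width: 0.0203
gripper_force: 69.7
```

carry_out(
  moves=[
    [0, 0, -0.3, 0],
    [0, 0, -0.5, 0],
    [0, 0, -0.6, 0],
    [0, 0, -0.6, 0],
    [0, 0, -0.5, 0],
  ],
  newtons=110,
)

```text
t: 61.9
ee_pos: [0.4264, 0.0593, 0.0786]
tool_rot: [[-0.239, 0.971, 0.0], [0.971, 0.239, 0.0], [0.0, 0.0, -1.0]]
force: [0.4, 0.6, -1.9]
width: 0.0193
gripper_force: 107.7
```

Run:
```python
from h import *
to([.400,-.065,.07],180)
```

```text
t 61.9 p [0.4264 0.0593 0.0786] xang 103.81 w 0.0193 gf 107.7 F [ 0.4  0.6 -1.9]
delta units [-3.82 -1.84  0.29]
roll units (tool z down: + is cw) -13.3 deg 76.2
```

carry_out(
  moves=[
    [-0.7, -0.45, 0, 0],
    [-0.8, -0.5, 0, 0],
    [-0.8, -0.5, 0, 0],
    [-0.8, -0.5, 0, 0],
    [-0.59, -0.38, 0, 0],
  ],
)

```text
t: 62.52
ee_pos: [0.3844, -0.0657, 0.0779]
tool_rot: [[-0.238, 0.971, -0.0], [0.971, 0.238, 0.0], [0.0, -0.0, -1.0]]
force: [-0.3, -0.3, -0.1]
width: 0.0194
gripper_force: 107.9
```

carry_out(
  moves=[
    [0, 0, 0, -0.9],
    [0, 0, 0, -0.9],
    [0, 0, 0, -0.9],
    [0, 0, 0, -0.9],
    [0, 0, 0, -0.9],
  ],
)

```text
t: 63.15
ee_pos: [0.3847, -0.0647, 0.0779]
tool_rot: [[-0.64, 0.769, -0.0], [0.769, 0.64, 0.0], [0.0, -0.0, -1.0]]
force: [0.3, -0.5, -1.1]
width: 0.0197
gripper_force: 107.9
```

carry_out(
  moves=[
    [0, 0, 0, -0.9],
    [0, 0, 0, -0.9],
    [0, 0, 0, -0.9],
    [0, 0, 0, -0.9],
    [0, 0, 0, -0.9],
  ],
)

```text
t: 63.78
ee_pos: [0.3848, -0.0647, 0.0779]
tool_rot: [[-0.91, 0.414, -0.0], [0.414, 0.91, 0.0], [0.0, 0.0, -1.0]]
force: [-0.4, 0.5, -0.5]
width: 0.0192
gripper_force: 107.9
```

carry_out(
  moves=[
    [0, 0, 0, -0.9],
    [0, 0, 0, -0.9],
    [0, 0, 0, -0.9],
    [0, 0, 0, -0.9],
    [0, 0, 0, -0.7],
  ],
)

```text
t: 64.4
ee_pos: [0.3847, -0.0647, 0.0779]
tool_rot: [[-1.0, -0.003, -0.0], [-0.003, 1.0, 0.0], [0.0, 0.0, -1.0]]
force: [-0.3, -0.9, -1.1]
width: 0.0195
gripper_force: 107.9
```

carry_out(
  moves=[
    [0, 0, 0.5, 0],
    [0, 0, 0.6, 0],
    [0, 0, 0.4, 0],
    [0, 0, 0, 0],
    [0, 0, 0, 0],
  ],
)

```text
t: 65.03
ee_pos: [0.3852, -0.0649, 0.0331]
tool_rot: [[-1.0, -0.0, 0.0], [-0.0, 1.0, -0.0], [-0.0, -0.0, -1.0]]
force: [0.9, 0.3, -0.6]
width: 0.0195
gripper_force: 107.9
```

Run:
```python
from h import *
to([.4,-.065,.032],180)
t=capture("top");s=capture("scene");cv2.imwrite("pics/tA.png",t);cv2.imwrite("pics/sA.png",s)
a=cv2.resize(s[150:310,240:440],None,fx=2,fy=2,interpolation=3);b=cv2.resize(t[150:310,240:440],None,fx=2,fy=2,interpolation=3)
cv2.imwrite("pics/A.png",np.hstack([a,b]))
```

```text
t 65.03 p [ 0.3852 -0.0649  0.0331] xang -179.99 w 0.0195 gf 107.9 F [ 0.9  0.3 -0.6]
delta units [-0.49 -0.    0.04]
roll units (tool z down: + is cw) 0.0 deg -0.0
```

View pics/A.png

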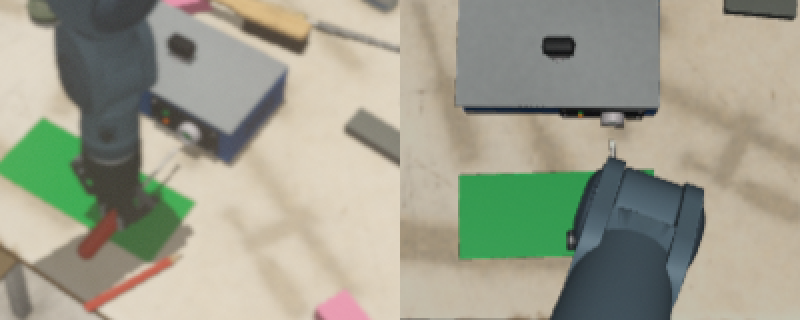

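The blade points at the ring. In the right-hand top view its tip is at (611,140) and the ring is at (612,118). I'll check the tip's height from both views.

Run:
```python
from h import *
for x in(.518,.528):print(proj("top",(x,-.065,.045)),proj("scene",(x,-.065,.045)),proj("scene",(x,-.065,.055)))
s=cv2.imread("pics/sA.png");t=cv2.imread("pics/tA.png")
cv2.imwrite("pics/B.png",np.hstack([cv2.resize(s[200:250,300:350],None,fx=8,fy=8,interpolation=2),cv2.resize(t[195:245,322:372],None,fx=8,fy=8,interpolation=2)]))
```

```text
[346.1088 223.586 ] [326.1534 225.6953] [326.1969 223.5746]
[346.1024 220.0438] [328.1875 223.4218] [328.2428 221.2965]
```

View pics/B.png

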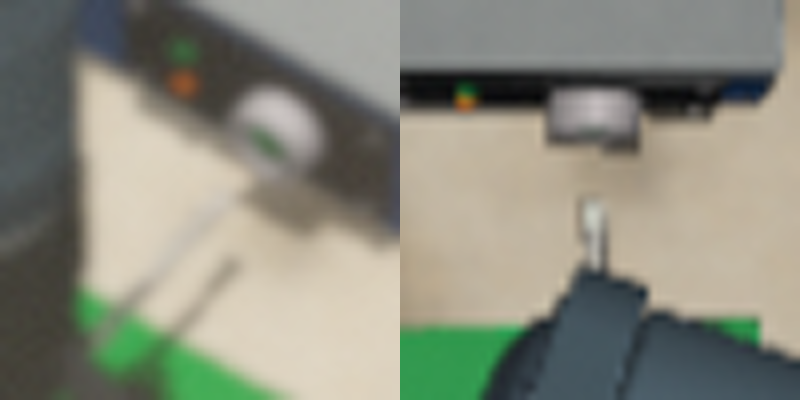

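The tip is at scene pixel (330,224) and top pixel (346,220). Both are within 2 px of the prediction, and it is in line with the ring. I'll advance gently.

carry_out(
  moves=[
    [-0.3, 0, 0.03, 0],
    [-0.3, 0, 0, 0],
    [-0.3, 0, 0, 0],
    [-0.2, 0, 0, 0],
    [0, 0, 0, 0],
  ],
)

```text
t: 65.75
ee_pos: [0.4187, -0.0649, 0.0318]
tool_rot: [[-1.0, -0.001, 0.0], [-0.001, 1.0, -0.0], [-0.0, -0.0, -1.0]]
force: [-0.5, 0.3, -1.0]
width: 0.0194
gripper_force: 107.9
```

carry_out(
  moves=[
    [-0.1, 0, 0, 0],
    [-0.05, 0, 0, 0],
    [-0.05, 0, 0, 0],
    [0, 0, 0, 0],
    [0, 0, 0, 0],
  ],
)

```text
t: 66.38
ee_pos: [0.4234, -0.0647, 0.0316]
tool_rot: [[-1.0, -0.0, -0.001], [-0.0, 1.0, 0.0], [0.001, 0.0, -1.0]]
force: [-2.5, -0.1, -1.0]
width: 0.0198
gripper_force: 107.9
```

carry_out(
  moves=[
    [-0.05, 0, 0, 0],
    [-0.05, 0, 0, 0],
    [0, 0, 0, 0],
    [0, 0, 0, 0],
    [0, 0, 0, 0],
  ],
)

```text
t: 67.0
ee_pos: [0.426, -0.0647, 0.0315]
tool_rot: [[-1.0, -0.0, -0.002], [-0.0, 1.0, 0.0], [0.002, 0.0, -1.0]]
force: [-5.4, 0.4, -1.3]
width: 0.0193
gripper_force: 107.8
```

carry_out(
  moves=[
    [-0.05, 0, 0, 0],
    [-0.05, 0, 0, 0],
    [-0.05, 0, 0, 0],
    [0, 0, 0, 0],
    [0, 0, 0, 0],
  ],
)

```text
t: 67.62
ee_pos: [0.4262, -0.0641, 0.0302]
tool_rot: [[-1.0, 0.0, -0.01], [0.0, 1.0, 0.001], [0.01, 0.001, -1.0]]
force: [-12.6, -0.4, -0.5]
width: 0.0197
gripper_force: 107.8
```

carry_out(
  moves=[
    [-0.05, 0, 0, 0],
    [-0.05, 0, 0, 0],
    [0, 0, 0, 0],
    [0, 0, 0, 0],
    [0, 0, 0, 0],
  ],
)

```text
t: 68.25
ee_pos: [0.4264, -0.0638, 0.0294]
tool_rot: [[-1.0, 0.001, -0.014], [0.001, 1.0, 0.001], [0.014, 0.001, -1.0]]
force: [-16.0, -1.4, 1.1]
width: 0.0195
gripper_force: 107.7
```

The force rose like a spring over about 6 mm and then stopped hard at 16 N, so the button is fully in. I'll retreat and take the driver back.

carry_out(
  moves=[
    [0.3, 0, 0, 0],
    [0.4, 0, 0, 0],
    [0.5, 0, 0, 0],
    [0.3, 0, 0, 0],
    [0, 0, 0, 0],
  ],
)

```text
t: 68.88
ee_pos: [0.3891, -0.0648, 0.032]
tool_rot: [[-1.0, 0.0, 0.001], [0.0, 1.0, 0.0], [-0.001, 0.0, -1.0]]
force: [0.6, 0.6, -1.5]
width: 0.0194
gripper_force: 107.9
```

carry_out(
  moves=[
    [0, 0, -0.5, 0],
    [0, 0, -0.6, 0],
    [0, 0, -0.4, 0],
    [0, 0, 0, 0.7],
    [0, 0, 0, 0.9],
  ],
)

```text
t: 69.5
ee_pos: [0.3902, -0.065, 0.0772]
tool_rot: [[-0.987, 0.162, 0.001], [0.162, 0.987, -0.0], [-0.001, 0.0, -1.0]]
force: [0.6, 0.6, -1.4]
width: 0.0196
gripper_force: 107.9
```

carry_out(
  moves=[
    [0, 0, 0, 0.9],
    [0, 0, 0, 0.9],
    [0, 0, 0, 0.9],
    [0, 0, 0, 0.9],
    [0, 0, 0, 0.9],
  ],
)

```text
t: 70.12
ee_pos: [0.39, -0.0649, 0.0769]
tool_rot: [[-0.818, 0.575, 0.001], [0.575, 0.818, -0.0], [-0.001, 0.0, -1.0]]
force: [-0.1, 1.1, -1.0]
width: 0.0197
gripper_force: 107.9
```

carry_out(
  moves=[
    [0, 0, 0, 0.9],
    [0, 0, 0, 0.9],
    [0, 0, 0, 0.9],
    [0, 0, 0, 0.9],
    [0, 0, 0, 0.9],
  ],
)

```text
t: 70.75
ee_pos: [0.39, -0.0649, 0.0769]
tool_rot: [[-0.486, 0.874, 0.001], [0.874, 0.486, -0.0], [-0.0, 0.001, -1.0]]
force: [-0.2, -0.3, -1.6]
width: 0.0196
gripper_force: 107.9
```

carry_out(
  moves=[
    [0, 0, 0, 0.9],
    [0, 0, 0, 0.9],
    [0, 0, 0, 0.9],
    [0, 0, 0, 0],
    [0, 0, 0, 0],
  ],
)

```text
t: 71.38
ee_pos: [0.3897, -0.0649, 0.0768]
tool_rot: [[-0.24, 0.971, 0.0], [0.971, 0.24, 0.0], [-0.0, 0.0, -1.0]]
force: [0.3, -0.1, -0.6]
width: 0.0192
gripper_force: 107.9
```

Run:
```python
from h import *
to([.427,.0594,.0045],103.8)
```

```text
t 71.38 p [ 0.3897 -0.0649  0.0768] xang 103.88 w 0.0192 gf 107.9 F [ 0.3 -0.1 -0.6]
delta units [3.72 2.2  2.41]
roll units (tool z down: + is cw) 0.01 deg -0.1
```

carry_out(
  moves=[
    [0.7, 0.4, 0, 0],
    [0.8, 0.48, 0, 0],
    [0.8, 0.48, 0, 0],
    [0.8, 0.48, 0, 0],
    [0.62, 0.36, 0, 0],
  ],
)

```text
t: 72.0
ee_pos: [0.4274, 0.0603, 0.0768]
tool_rot: [[-0.24, 0.971, 0.0], [0.971, 0.24, 0.0], [0.0, 0.0, -1.0]]
force: [-0.6, -0.2, -1.1]
width: 0.0199
gripper_force: 107.9
```

carry_out(
  moves=[
    [0, 0, 0.6, 0],
    [0, 0, 0.7, 0],
    [0, 0, 0.6, 0],
    [0, 0, 0.3, 0],
    [0, 0, 0.1, 0],
  ],
)

```text
t: 72.62
ee_pos: [0.4268, 0.0593, 0.0075]
tool_rot: [[-0.239, 0.971, -0.001], [0.971, 0.239, 0.0], [0.0, -0.001, -1.0]]
force: [0.8, -0.2, -0.6]
width: 0.0197
gripper_force: 108.0
```

carry_out(
  moves=[
    [0, 0, 0.06, 0],
    [0, 0, 0.05, 0],
    [0, 0, 0, 0],
    [0, 0, 0, 0],
    [0, 0, 0, 0],
  ],
)

```text
t: 73.25
ee_pos: [0.4271, 0.0593, 0.0046]
tool_rot: [[-0.239, 0.971, 0.0], [0.971, 0.239, 0.0], [0.0, 0.0, -1.0]]
force: [-0.7, -0.1, -1.2]
width: 0.0194
gripper_force: 108.0
```

carry_out(
  moves=[
    [0, 0, 0.04, 0],
    [0, 0, 0.01, 0],
    [0, 0, 0, 0],
    [0, 0, 0, 0],
    [0, 0, 0, 0],
  ],
)

```text
t: 73.88
ee_pos: [0.4272, 0.0593, 0.0035]
tool_rot: [[-0.239, 0.971, 0.001], [0.971, 0.239, 0.0], [-0.0, 0.001, -1.0]]
force: [-2.6, 0.0, 4.7]
width: 0.0197
gripper_force: 110.4
```

carry_out(
  moves=[
    [0, 0, 0, 0],
    [0, 0, 0, 0],
    [0, 0, 0, 0],
    [0, 0, 0, 0],
    [0, 0, 0, 0],
  ],
  hand=1,
)

```text
t: 74.5
ee_pos: [0.427, 0.0593, 0.003]
tool_rot: [[-0.239, 0.971, -0.0], [0.971, 0.239, 0.0], [0.0, 0.0, -1.0]]
force: [-0.3, -0.0, -0.6]
width: 0.0853
gripper_force: 0.0
```

carry_out(
  moves=[
    [0, 0, -0.4, 0],
    [0, 0, -0.8, 0],
    [0, 0, -1, 0],
    [0, 0, -1, 0],
    [0, 0, -1, 0],
  ],
)

```text
t: 75.12
ee_pos: [0.427, 0.0593, 0.1308]
tool_rot: [[-0.239, 0.971, 0.001], [0.971, 0.239, 0.0], [-0.0, 0.001, -1.0]]
force: [0.3, -0.1, -0.1]
width: 0.0853
gripper_force: 0.0
```

carry_out(
  moves=[
    [1, 0, 0, 0],
    [1, 0, 0, 0],
    [1, 0, 0, 0],
    [1, 0, 0, 0],
    [1, 0, 0, 0],
  ],
)

```text
t: 75.75
ee_pos: [0.391, 0.2059, 0.1299]
tool_rot: [[-0.239, 0.971, 0.001], [0.971, 0.239, 0.0], [0.0, 0.001, -1.0]]
force: [0.4, -0.4, -0.4]
width: 0.0856
gripper_force: 0.0
```

carry_out(
  moves=[
    [1, 0, 0, 0],
    [1, 0, 0, 0],
    [0, 0, 0, 0],
    [0, 0, 0, 0],
    [0, 0, 0, 0],
  ],
)

```text
t: 76.38
ee_pos: [0.377, 0.2624, 0.1292]
tool_rot: [[-0.238, 0.971, 0.0], [0.971, 0.238, -0.0], [-0.0, 0.0, -1.0]]
force: [0.6, 0.4, 1.0]
width: 0.0853
gripper_force: 0.0
```

Run:
```python
from h import *
st();t=capture("top");cv2.imwrite("pics/C.png",t[100:320,130:500].repeat(2,0).repeat(2,1))
```

```text
t 76.38 p [0.377  0.2624 0.1292] xang 103.74 w 0.0853 gf 0.0 F [0.6 0.4 1. ]
```

View pics/C.png

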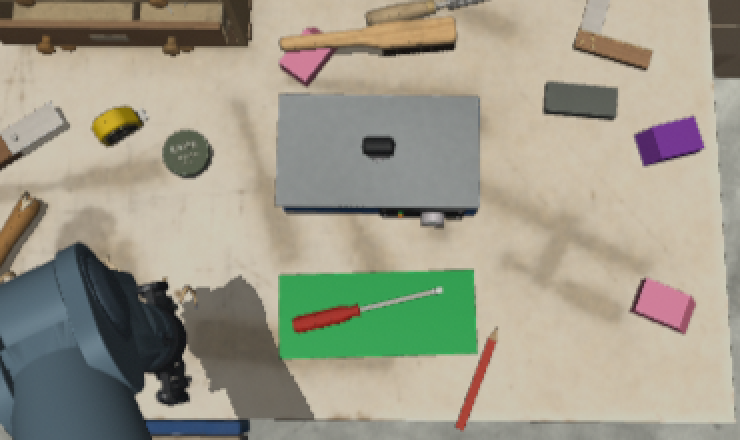

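The lid sits square on the box at (378,150) and the driver lies on the mat at (365,312). The other things have not moved. I'll hand in the job.

```bash
python3 -c "
from rig import *
print(close_job())"
```

```text
the job is handed in; nothing more can be done
None
```

The job is done and handed in at about 76 s: all three wooden offcuts are in the box, the lid is back on, the button was pushed to its stop, and the screwdriver is back on its mat. No verdict came back on hand-in.

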